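# Set the label stop and press a label holder home behind the shelf lip

## Robot

A 6-joint arm with a two-finger parallel gripper is mounted at the origin on a cart in front of the work surface, level with it; the furniture and walls round the work are solid. World frame = base frame: x ahead of the robot, y to its left, z up, the work surface at z = 0. Lengths are in m, angles in rad, forces in N, time in s.
With the tool pointing down it reaches from about 0.225 to 0.725 m from the base axis. Payload 3.1 kg.
Tool frame: the origin (TCP) lies at the very end of the fingers, on their centre line; the grasp point (between the pads) lies 19 mm behind it; z points along the fingers, y is the line along which they close (so a half turn about z gives the same grasp; the last joint's range is limited). The gripper opens to 85 mm and grips with 20 to 120 N. Pads are 22 mm wide; open, the fingers measure 114 mm over their backs; the gripper's body (76 mm by 85 mm) begins 54 mm behind the grasp point. The pads swing forward as they close: fully open they stand 13 mm farther back than shut.
Start: joints at [-1.329, 0.048, 0.099, 1.622, 0, 1.443], TCP at [0.19, -0.49, 0.2] pointing down, gripper open.
Joint ranges: [-2.91, 2.91], [-0.99, 1.94], [-1.21, 1.42], [-2.12, 2.29], [-1.49, 1.47], [-3.14, 3.14]. Speed limits (rad/s): [2.79, 2.79, 3.14, 3.14, 3.14, 3.14].

## Interface

Orientations are given as a 3x3 rotation matrix whose columns are the frame's x, y, z axes.
In Python, from station import robot gives the robot as it stands.
- The arm moves only by the tool send_rows, never from a script. Its argument "plan" is a list that holds one entry, the list of rows, each a list of 7 numbers: the shift along the tool's x, y, z in m, then the turn, a rotation vector about the tool's x, y, z in degrees, then the opening, from -1 (shut) to 1 (fully open). A call has 1 to 5 rows; each row is the pose to reach, as a shift and turn from the pose commanded when the call began, along the tool's axes at that moment; what a row does not reach only later rows make up. A row lasts 1/12 s, in which the tool goes at most 41.7 mm and 7.16 degrees, less where a joint would pass 70% of its speed; a pose out of reach is approached as far as the arm can. A call with a gripper value outside its range is refused whole. The fingers move at their own pace and stop on an object; the grip force is fixed at half the most. Time passes only in rows, so rows that repeat a pose let the fingers close. It gives the time, the measured TCP pose, the force, the opening and the grip force at its end, in the units of the state.
- robot.state(): the state, without advancing time (a new reading comes with each control period).
- robot.grab_frame(name): name is "scene" or "top" or "wrist"; returns (picture, depth): 400x640x3 uint8, blue, green, red; 400x640 float32, m along the optical axis (not along the pixel's ray), 0 where there is no reading.
- robot.camera_model(name): a dict with "K" (3x3 intrinsics, pixels), "R" (3x3) and "t" (3): a world point X has camera coordinates R X + t. Camera axes: x right, y down, z forward; pixel columns grow to the right and rows downward; lengths in m; the calibration is good to about 2 mm. A picture is of the moment at which its call begins: read the wrist's pose just before it. camera_model takes no time and is no camera call; for the wrist camera it gives the pose at the moment of the call.
- robot.sign_off(): hands the job in; it is judged then, once.
Trained networks look in the newest picture that a camera, given by its name, has taken for a name from the list of things; names that differ only in an ending like _2 or _b are one class to them, and where a whole thing is asked for, a point or a joint stands for the part that bears it (a point fixed in the world has none). Each returns a list of dicts, best first, with "confidence" (0 to 1); they miss things now and then, are a little off and sometimes report something else, mostly with a low value. They report only what shows in the picture. A call takes as long as a camera call. They do not tell look-alikes from the thing itself.
- robot.recognise(camera, query): "xyz" ([x, y, z] in m, in the coordinates of the camera as it stood for that picture, good to about 4 mm: the middle of the surface that is visible of it).
- robot.outline_of(camera, query): "mask" (400x640 bool, what is visible of it).
- robot.spot_point(camera, query): "xyz" ([x, y, z] in m, in the coordinates of the camera as it stood for that picture, good to about 4 mm: a listed point, or the origin of a listed thing).
The state is a dict: "clock": time; "qpos": joint angles; "qd": joint speeds; "effort": joint torques, N m; "tcp_pos": TCP position; "eef_rot": TCP orientation; "wrist_force": force on the tool from outside, world axes, zero at the start; "ft_torque": the same for the moment, N m; "width": opening from 0.0 (shut) to 1.0 (fully open); "gripper_force": force on a finger pad.
Only numpy, scipy, OpenCV 4.12 (cv2) and the standard library are available. Lean on these libraries where they do the work, as an engineer would, in place of code of your own. Each camera call takes 0.05 s, during which the arm holds its last target. There are 200 camera calls.

## Task

Slide the black stop along the front edge of the low shelf until it is in line with the small flat steel pointer on the deck. Then take the grey label holder out of its wooden stand, push its blade down behind the shelf lip close up against the right-hand side of the stop (right as the robot sees it), and press it fully home against the spring until its ledge sits on the lip. Finish still gripping the holder and pressing it home, with the stop still on the pointer and the other things left where they are.

Things in the scene. Friction and masses are not known exactly. Their poses are not given: they have to be found in the camera images.
- slot (a point): Middle of the label slot's length and width, level with the lip's top edge (85 mm above the bench). x to the back of the shelf (across the slot), y left along it, z up. Slot 8 mm wide, 260 mm long, open at the top. Front wall: the 3 mm lip, its upper 6 mm flared forward to 11 mm before the slot's middle as a lead-in. Back wall: rises 10 mm above the lip to the deck.
- spring_strip (a joint): How far the sprung strip in the slot is pressed down, m: 0 at rest (top 14 mm below the lip's top edge), 0.010 when the holder is home with its ledge on the lip. It pushes up with 2 N at rest, 0.5 N more per mm, 7 N at home, and lifts the holder again when that is let go. As long as the slot; only moves up and down.
- stop_top (a point): Black plastic stop straddling the lip; slides stiffly (about 2.5 N), stays where left. Point: top centre of its grip fin (12 mm in x, 20 mm in y, 35 mm tall), 55 mm above the lip's top edge. Below the fin a saddle 32 x 24 mm (x, y), top 20 mm above the lip; a tongue reaches 10 mm into the slot. Axes as the shelf's. A thin aluminium line on saddle and front marks its middle.
- stop (a joint): Position of the stop along the slot in m: 0 at the right, growing to the left (+y of the shelf), end of travel 0.15; at 0 the stop's middle is 50 mm to the right of the channel's middle.
- stop_face (a point): Middle of the stop's right-hand (-y) side face, at the height of the lip's top edge; 12 mm from the stop's middle. The holder's left end goes against this face.
- pointer_tip (a point): Tip of the fixed flat dark steel pointer that lies on the deck behind the slot (16 mm wide in y, 32 mm long in x, 4 mm thick), pointing forward at the slot; the tip is 20 mm behind the slot's middle. Its place along the shelf varies. The stop is set when stop_top and this point agree along the shelf's y. Axes as the shelf's.
- holder_centre (a point): Grey label holder, upright plate 70 wide (y), 84 mm tall, 60 g, blank white card on its front. Point: 42 mm above its lower edge, mid-plane of the blade. x to its back, y left, z up. From below: blade 5 thick, 24 tall; ledge jutting 14 mm forward, 24 to 29 mm up; plate 8 thick (5.5 mm before to 2.5 mm behind the mid-plane) up to 84. Grip the plate front to back.
- holder_foot (a point): Middle of the lower edge of the holder's blade. Home in the slot it is 24 mm below the lip's top edge. Axes as the holder's.
- stand_slot (a point): Fixed wooden stand, 76 x 100 mm and 31 mm high, with two slots. This point: mid-length of the front slot, at its floor, 8 mm above the bench. The holder starts upright in the front slot (6.5 mm wide, 72 mm long, 23 mm deep), loosely, and lifts straight out.
- bearing: Bystander: steel ball bearing, 52 mm across and 15 mm high, lying on the shelf's deck. Origin at the centre of its underside.
- ratchet: Bystander: ratchet handle, 198 mm long, 36 mm wide, 32 mm high, lying on the back of the shelf's deck along y. Origin at the centre of its underside.
- tape_roll: Bystander: roll of masking tape, 102 mm across and 25 mm high, flat on the bench. Origin at the centre of its underside.
- spanner: Bystander: small spanner 175 mm long, 22 mm wide, 8 mm high, flat on the bench; its own y axis runs along it. Origin at the centre of its underside.
- shelf: Fixed low plywood bench shelf (260 mm wide in y, deck 150 mm deep, deck top 95 mm above the bench) with an aluminium label channel along its front edge, a sprung steel strip in the channel and the sliding stop on it. Origin on the bench straight below slot; axes as slot.
There are look-alikes about, which are no part of the job. Leave any turquoise or yellow look-alike of the part that bears stand_slot alone.

How it is judged:
On the way, in this order (a step that is already met when the one before it is completed fails the run):
1. the stop is in line with the pointer while the holder still stands in the stand (y of stop_top in the frame of pointer_tip between -0.005 and 0.005 m and distance between holder_foot and stand_slot below 0.015 m), for 0.2 s.
2. the holder's blade has entered behind the lip (x of holder_foot in the frame of slot between -0.004 and 0.004 m and z of holder_foot in the frame of slot below -0.007 m), for 0.1 s.
At the end, for the whole second after the job is handed in: Stop within 5 mm of the pointer; holder in the slot behind the lip, upright within 7 degrees, its left end at most 7 mm from the stop's right face, pressed to within 2 mm of home (strip down at least 8 mm), pushing on the shelf with over 5 N, still held by the fingers (y of stop_top in the frame of pointer_tip between -0.005 and 0.005 m and x of holder_foot in the frame of slot between -0.004 and 0.004 m and y of holder_foot in the frame of stop_face between -0.042 and -0.031 m and z of holder_foot in the frame of slot below -0.022 m and value of joint spring_strip above 0.008 m and angle between holder_centre's own z axis and vertical below 0.12 rad and contact force between holder and shelf above 5 N and contact force between the fingers and holder above 2 N); the arm keeps its last pose, push and grip.
It fails at once if a bystander (bearing, ratchet, tape roll, spanner) is moved more than 30 mm (distance of any of bearing, ratchet, tape_roll, spanner from where it was at the start of the episode above 0.03 m).
It also fails if it takes over 58 s, if anything falls off the work surface, if the arm or the gripper's body presses on something with over 40 N, if the wrist force passes 120 N, or if a joint passes its speed limit or range.

## Working session

There is one attempt and no reset: what is moved stays moved. The work goes in short steps, Python scripts to look and compute and a tool call to move; the robot and the scene stay as the last step left them, time stands still between calls to the robot, and variables do not carry over. Pictures are saved under pics/ and viewed, at most 10 in all, crops included, and the job is handed in when it is done.

Besides the shell and the picture viewer there is one more tool, called after "Emit:" as name(argument=value, ...) on one line, values as JSON. send_rows: Moves the arm, as the interface text tells. Its arguments: {"type":"object","properties":{"plan":{"type":"array"}},"required":["plan"]}

```bash
mkdir -p pics; cat > h.py <<'E'
import numpy as np, cv2
from station import robot
def w(cam,p):
    m=robot.camera_model(cam); return np.array(m["R"]).T@(np.array(p)-np.array(m["t"]))
def px(cam,X):
    m=robot.camera_model(cam); c=np.array(m["K"])@(np.array(m["R"])@np.array(X)+np.array(m["t"])); return c[:2]/c[2]
def back(cam,u,v,z):
    m=robot.camera_model(cam); R=np.array(m["R"]);t=np.array(m["t"])
    o=-R.T@t; d=R.T@np.linalg.inv(np.array(m["K"]))@[u,v,1]; return o+d*(z-o[2])/d[2]
def find(cam,q,f="spot_point"):
    for r in getattr(robot,f)(cam,q)[:3]:
        X=w(cam,r["xyz"]); print(cam,q,f,round(r["confidence"],2),X.round(4),px(cam,X).round(0))
E
python3 - <<'E'
from h import *
np.set_printoptions(suppress=True)
s=robot.state();print(s["tcp_pos"],s["eef_rot"],s["clock"])
for c in("scene","top"):
    im,d=robot.grab_frame(c); cv2.imwrite(f"pics/{c}0.png",im); np.save(c+"d.npy",d)
    for q in("slot","stop_top","pointer_tip","holder_centre","stand_slot","stop_face"): find(c,q)
E
```

```text
[ 0.18956784 -0.4888413   0.1984036 ] [[ 0.93240178  0.36142302 -0.00057494]
 [ 0.36142335 -0.932399    0.00229368]
 [ 0.00029292 -0.00234643 -0.9999972 ]] 0.0
scene slot spot_point 0.65 [0.5469 0.0951 0.0844] [261. 235.]
scene slot spot_point 0.21 [ 0.6927 -0.1872 -0.001 ] [305. 195.]
scene stop_top spot_point 0.81 [0.5419 0.0461 0.141 ] [278. 204.]
scene stop_top spot_point 0.51 [ 0.6909 -0.1857 -0.0013] [305. 196.]
scene pointer_tip spot_point 0.61 [0.5702 0.1672 0.0951] [226. 241.]
scene pointer_tip spot_point 0.32 [ 0.4799 -0.2268  0.0501] [375. 202.]
scene holder_centre spot_point 0.67 [ 0.4753 -0.2264  0.0514] [376. 202.]
scene holder_centre spot_point 0.39 [ 0.5095 -0.3584 -0.0009] [393. 195.]
scene holder_centre spot_point 0.3 [0.6674 0.0111 0.0942] [254. 196.]
scene stand_slot spot_point 0.74 [ 0.3106 -0.2059  0.0056] [426. 247.]
scene stand_slot spot_point 0.57 [ 0.4118 -0.0398  0.0037] [348. 262.]
scene stop_face spot_point 0.54 [0.549  0.0338 0.0837] [281. 223.]
scene stop_face spot_point 0.47 [0.5442 0.0958 0.0847] [261. 235.]
top slot spot_point 0.84 [0.5447 0.0933 0.0853] [245. 187.]
top slot spot_point 0.61 [0.5617 0.1656 0.1016] [213. 179.]
top stop_top spot_point 0.76 [0.5427 0.0436 0.143 ] [263. 185.]
top pointer_tip spot_point 0.49 [0.5585 0.1659 0.0992] [213. 180.]
top holder_centre spot_point 0.8 [ 0.4704 -0.2258  0.0547] [378. 222.]
top holder_centre spot_point 0.74 [ 0.473  -0.2289  0.0127] [377. 222.]
top stand_slot spot_point 0.76 [ 0.4107 -0.0398  0.0068] [302. 245.]
top stand_slot spot_point 0.68 [ 0.307  -0.2123  0.0069] [370. 288.]
top stand_slot spot_point 0.61 [ 0.4685 -0.2283  0.0133] [377. 223.]
top stop_face spot_point 0.6 [0.5429 0.0347 0.0851] [270. 189.]
```

View pics/scene0.png

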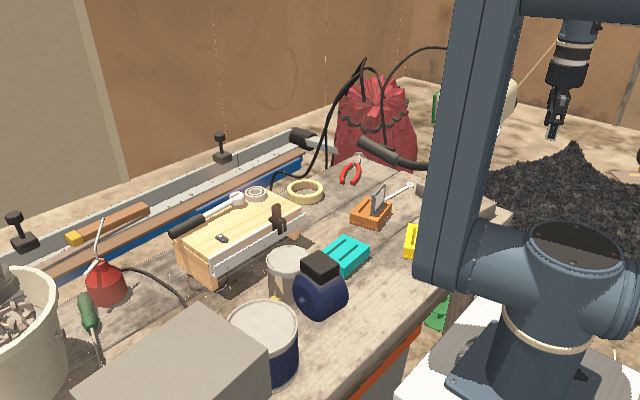

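View pics/top0.png

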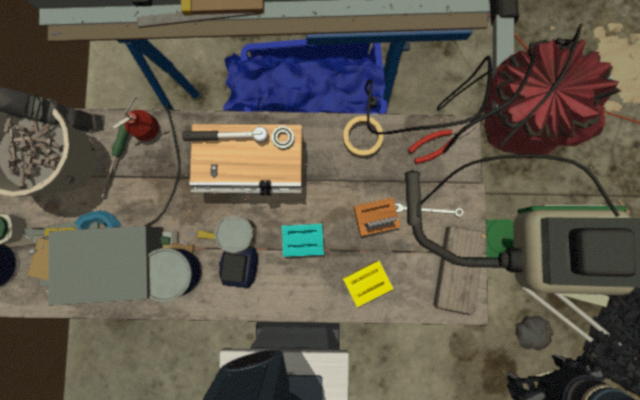

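The scene picture shows the shelf at about (240,235), the stop at (278,215), the pointer at (222,238), and the holder in the brown wooden stand at (376,205). In the top picture the stand candidates are brown with the holder (378,220), turquoise (303,240) and yellow (368,284). I choose the brown one. A lamp arm near (412,200) could be in the way, so I'll check heights.

```bash
python3 - <<'E'
from h import *
d=np.load("topd.npy"); m=robot.camera_model("top"); K,R,t=map(np.array,(m["K"],m["R"],m["t"]))
v,u=np.mgrid[0:400,0:640]; P=(np.linalg.inv(K)@np.stack([u*d,v*d,d]).reshape(3,-1)); W=(R.T@(P-t[:,None])).T.reshape(400,640,3)
def z(u,v): print((u,v),W[v,u].round(3))
for p in[(412,180),(413,200),(420,230),(450,255),(500,262),(460,270),(235,233),(238,262),(170,272),(100,265),(378,220),(390,222),(282,135),(210,170),(362,135),(370,90),(372,120),(430,150)]: z(*p)
im=cv2.imread("pics/top0.png")
a=cv2.resize(im[110:250,180:440],None,fx=3,fy=3,interpolation=cv2.INTER_CUBIC); cv2.imwrite("pics/c1.png",a)
# height grid max per 4cm cell
print("rows x .2-.8, cols y .45..-.45 cm")
for x in np.arange(.24,.8,.04):
    print(round(x,2),[int(100*W[...,2][(abs(W[...,0]-x)<.02)&(abs(W[...,1]-y)<.03)&(d>0)].max(initial=0)) for y in np.arange(.42,-.5,-.06)])
E
```

```text
(412, 180) [ 0.554 -0.277  0.186]
(413, 200) [ 0.512 -0.281  0.178]
(420, 230) [ 0.449 -0.3    0.161]
(450, 255) [ 0.396 -0.37   0.141]
(500, 262) [ 0.386 -0.445  0.221]
(460, 270) [ 0.358 -0.426  0.042]
(235, 233) [0.437 0.113 0.088]
(238, 262) [0.372 0.096 0.128]
(170, 272) [0.345 0.255 0.1  ]
(100, 265) [0.359 0.408 0.113]
(378, 220) [ 0.476 -0.228  0.03 ]
(390, 222) [ 0.471 -0.255  0.047]
(282, 135) [0.67  0.01  0.093]
(210, 170) [0.583 0.176 0.094]
(362, 135) [ 0.699 -0.19  -0.001]
(370, 90) [ 0.808 -0.206  0.031]
(372, 120) [ 0.732 -0.213  0.025]
(430, 150) [ 0.662 -0.366  0.003]
rows x .2-.8, cols y .45..-.45 cm
0.24 [0, 0, 0, 0, 0, 0, 0, 0, 0, 0, 0, 0, 0, 0, 4, 49]
0.28 [11, 11, 11, 10, 0, 0, 0, 0, 0, 0, 3, 3, 0, 4, 4, 4]
0.32 [11, 12, 11, 10, 10, 13, 12, 0, 0, 3, 3, 3, 0, 4, 4, 27]
0.36 [11, 11, 11, 10, 10, 13, 12, 0, 0, 0, 3, 3, 0, 13, 22, 32]
0.4 [11, 12, 11, 10, 9, 13, 13, 3, 3, 3, 0, 0, 15, 15, 23, 32]
0.44 [11, 11, 11, 3, 9, 9, 9, 3, 3, 3, 8, 3, 17, 14, 4, 32]
0.48 [3, 1, 1, 0, 9, 9, 9, 3, 3, 0, 9, 9, 18, 0, 4, 32]
0.52 [0, 0, 1, 8, 8, 8, 14, 9, 8, 0, 3, 17, 23, 1, 1, 0]
0.56 [2, 0, 1, 10, 10, 9, 14, 10, 9, 0, 0, 19, 25, 32, 35, 37]
0.6 [2, 0, 1, 9, 10, 10, 10, 10, 9, 5, 0, 0, 32, 32, 33, 0]
0.64 [3, 0, 2, 12, 12, 11, 12, 11, 9, 2, 3, 29, 32, 35, 35, 26]
0.68 [9, 9, 2, 12, 12, 12, 13, 11, 9, 2, 12, 17, 1, 35, 35, 28]
0.72 [6, 16, 16, 0, 0, 0, 0, 0, 0, 2, 6, 3, 0, 1, 32, 31]
0.76 [0, 0, 1, 0, 0, 0, 0, 0, 0, 0, 4, 0, 0, 0, 24, 29]
0.8 [0, 0, 0, 0, 0, 0, 0, 0, 0, 0, 4, 2, 0, 0, 20, 26]
```

View pics/c1.png

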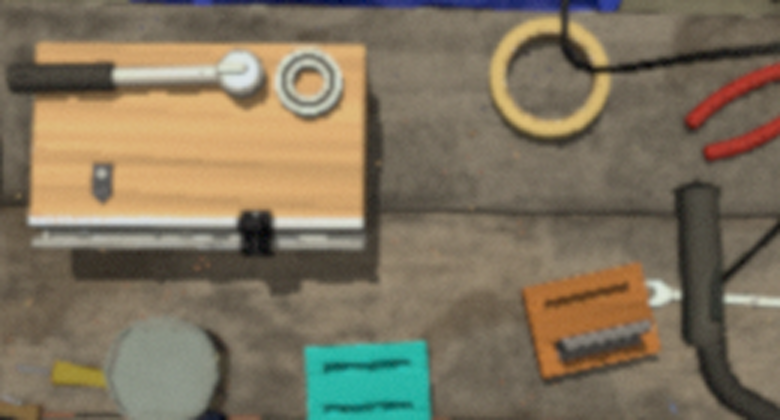

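The crop shows the stop at crop (256,232), the pointer at (102,183), and the holder in the brown stand at (603,342). The lamp arm is right of the stand, about z 0.17 and y −0.28. I'll write a move helper and set out to the stop.

```bash
cat >> h.py <<'E'
from scipy.spatial.transform import Rotation as Ro
def goal(x,y,z,yaw):  # yaw: world angle of tool x axis, deg; tool down
    s=robot.state(); R=np.array(s["eef_rot"]); a=np.radians(yaw)
    G=np.array([[np.cos(a),np.sin(a),0],[np.sin(a),-np.cos(a),0],[0,0,-1]])
    D=np.array([x,y,z])-s["tcp_pos"]
    print("t",round(s["clock"],2),"pos",np.round(s["tcp_pos"],4),"yaw",round(np.degrees(np.arctan2(R[1,0],R[0,0])),2),"F",np.round(s["wrist_force"],1),"w",round(s["width"],3),s["gripper_force"])
    print("shift",(R.T@D).round(4),"|",np.linalg.norm(D).round(3),"turn",Ro.from_matrix(R.T@G).as_rotvec(degrees=True).round(2))
E
python3 - <<'E'
from h import *
goal(.29,-.34,.28,50); goal(.40,-.10,.28,90)
E
```

```text
t 0.7 pos [ 0.1897 -0.4895  0.1996] yaw 21.19 F [ 0.2  0.1 -0.3] w 1.0 0.0
shift [ 0.1475 -0.1032 -0.0804] | 0.197 turn [  0.    -0.   -28.81]
t 0.7 pos [ 0.1897 -0.4895  0.1996] yaw 21.19 F [ 0.2  0.1 -0.3] w 1.0 0.0
shift [ 0.3368 -0.2872 -0.0804] | 0.45 turn [  0.    -0.   -68.81]
```

Emit:
send_rows(plan=[[[0.03, -0.02, -0.016, 0, 0, -6, 1], [0.06, -0.04, -0.032, 0, 0, -12, 1], [0.09, -0.06, -0.048, 0, 0, -18, 1], [0.12, -0.08, -0.064, 0, 0, -24, 1], [0.148, -0.103, -0.08, 0, 0, -29, 1]]])

```text
clock: 1.12
tcp_pos: [0.2913, -0.3388, 0.2803]
eef_rot: [[0.637, 0.771, 0.001], [0.771, -0.637, -0.0], [0.0, 0.001, -1.0]]
wrist_force: [0.7, -0.0, 1.5]
width: 1.004
gripper_force: 0.0
```

```bash
python3 - <<'E'
from h import *
goal(.38,-.16,.28,80)
E
```

```text
t 1.12 pos [ 0.2913 -0.3388  0.2803] yaw 50.43 F [ 0.7 -0.   1.5] w 1.004 0.0
shift [ 0.1943 -0.0455  0.0003] | 0.2 turn [  0.04   0.   -29.57]
```

Emit:
send_rows(plan=[[[0.039, -0.009, 0, 0, 0, -6, 1], [0.078, -0.018, 0, 0, 0, -12, 1], [0.117, -0.027, 0, 0, 0, -18, 1], [0.156, -0.036, 0, 0, 0, -24, 1], [0.194, -0.045, 0, 0, 0, -30, 1]]])

```text
clock: 1.53
tcp_pos: [0.3807, -0.1603, 0.28]
eef_rot: [[0.166, 0.986, 0.001], [0.986, -0.166, -0.001], [-0.0, 0.001, -1.0]]
wrist_force: [1.6, -0.0, 0.4]
width: 0.999
gripper_force: 0.0
```

Emit:
send_rows(plan=[[[0.039, 0.011, 0, 0, 0, -2, 0.2], [0.078, 0.022, 0, 0, 0, -4, 0.2], [0.117, 0.033, 0, 0, 0, -6, 0.2], [0.156, 0.045, 0, 0, 0, -8, 0.2], [0.193, 0.057, 0, 0, 0, -10, 0.2]]])

```text
clock: 1.95
tcp_pos: [0.4697, 0.0206, 0.28]
eef_rot: [[-0.006, 1.0, 0.001], [1.0, 0.006, -0.0], [-0.0, 0.001, -1.0]]
wrist_force: [0.5, 0.1, -0.2]
width: 0.601
gripper_force: 0.0
```

```bash
python3 - <<'E'
from h import *
goal(.543,.045,.15,90)
im,d=robot.grab_frame("wrist"); cv2.imwrite("pics/w1.png",im); np.save("w1d.npy",d)
for q in("slot","stop_top","pointer_tip","stop_face"): find("wrist",q)
E
```

```text
t 1.95 pos [0.4697 0.0206 0.28  ] yaw 90.32 F [ 0.5  0.1 -0.2] w 0.601 0.0
shift [0.024  0.0733 0.1301] | 0.151 turn [0.06 0.01 0.32]
wrist slot spot_point 0.91 [0.5464 0.1016 0.086 ] [383. 104.]
wrist stop_top spot_point 0.63 [0.546  0.0463 0.1358] [390. 155.]
wrist stop_top spot_point 0.53 [0.6638 0.1412 0.0953] [496.  64.]
wrist pointer_tip spot_point 0.57 [0.5674 0.1641 0.0984] [410.  37.]
wrist stop_face spot_point 0.59 [0.549  0.0299 0.0863] [382. 160.]
wrist stop_face spot_point 0.34 [ 0.471  -0.2308  0.0527] [318. 321.]
```

View pics/w1.png

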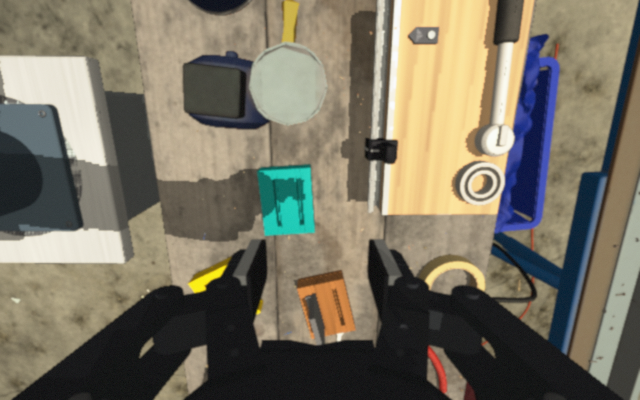

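The wrist picture shows the stop at (380,150), the pointer with its tip at (409,36), and the deck's front edge running from (385,213) to (395,0).

```bash
python3 - <<'E'
from h import *
im=cv2.imread("pics/w1.png"); h=cv2.cvtColor(im,cv2.COLOR_BGR2HSV)
w_=(h[...,0]>8)&(h[...,0]<25)&(h[...,1]>70)&(h[...,2]>150)
pts=[]
for v in range(2,205,3):
    if 135<v<165: continue
    c=[u for u in range(375,420) if w_[v,u:u+5].all()]
    if c: pts.append(back("wrist",c[0],v,.095)[:2])
pts=np.array(pts); k=np.polyfit(pts[:,1],pts[:,0],1)
for _ in range(3):
    r=pts[:,0]-np.polyval(k,pts[:,1]); k=np.polyfit(pts[abs(r)<.003][:,1],pts[abs(r)<.003][:,0],1)
print("edge x=",k,"yaw deg",np.degrees(-np.arctan(k[0])),len(pts),r.std())
print("pointer",back("wrist",409,36,.099))
g=im[...].max(2); m=(g<60)[130:175,360:402]; ys,xs=np.nonzero(m)
print("dark box",xs.min()+360,xs.max()+360,ys.min()+130,ys.max()+130)
for q in [(365,150),(380,150),(391,143),(391,157)]: print(q,back("wrist",*q,.105),back("wrist",*q,.14),robot.camera_model and np.load("w1d.npy")[q[1],q[0]])
cv2.imwrite("pics/w1c.png",cv2.resize(im[10:230,350:520],None,fx=2.7,fy=2.7,interpolation=cv2.INTER_CUBIC))
E
```

```text
edge x= [-0.00698981  0.55851405] yaw deg 0.4004798290281332 58 0.00036867423369719055
pointer [0.56591117 0.16373477 0.099     ]
dark box 365 395 138 162
(365, 150) [0.52435704 0.0445321  0.105     ] [0.51881477 0.04922084 0.14      ] 0.3686969
(380, 150) [0.54156904 0.04458929 0.105     ] [0.53429851 0.04927228 0.14      ] 0.33650008
(391, 143) [0.55361171 0.05258538 0.105     ] [0.54513197 0.05646548 0.14      ] 0.34557736
(391, 157) [0.55477778 0.03657215 0.105     ] [0.54618095 0.04206014 0.14      ] 0.31508046
```

View pics/w1c.png

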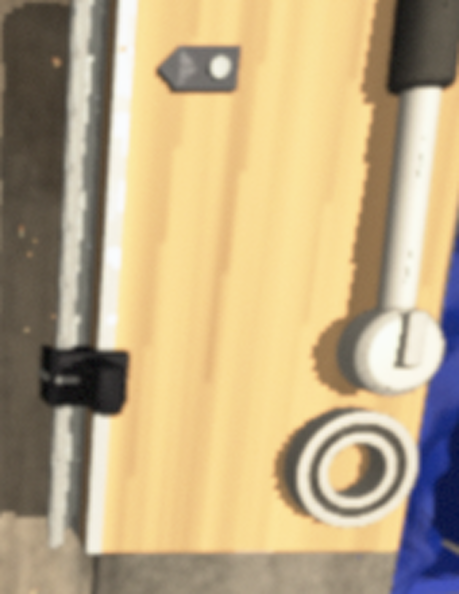

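Emit:
send_rows(plan=[[[0.012, 0.038, 0, 0, 0, 0, 0.2], [0.0245, 0.0765, 0, 0, 0, 0, 0.2], [0.0245, 0.0765, 0.04, 0, 0, 0, 0.2], [0.0245, 0.0765, 0.08, 0, 0, 0, 0.2], [0.0245, 0.0765, 0.11, 0, 0, 0, 0.2]]])

```text
clock: 2.62
tcp_pos: [0.5463, 0.041, 0.167]
eef_rot: [[-0.0, 1.0, -0.002], [1.0, 0.0, -0.0], [-0.0, -0.002, -1.0]]
wrist_force: [-0.4, -0.4, 0.3]
width: 0.602
gripper_force: 0.0
```

```bash
python3 - <<'E'
from h import *
goal(.546,.0455,.112,90.4)
im,d=robot.grab_frame("wrist"); cv2.imwrite("pics/w2.png",im)
for q in("slot","stop_top","pointer_tip"): find("wrist",q)
E
```

```text
t 2.62 pos [0.5463 0.041  0.167 ] yaw 90.01 F [-0.4 -0.4  0.3] w 0.602 0.0
shift [ 0.0045 -0.0002  0.055 ] | 0.055 turn [-0.09  0.02 -0.39]
wrist slot spot_point 0.55 [0.5403 0.0977 0.0773] [319. 128.]
wrist stop_top spot_point 0.73 [0.5435 0.0464 0.1376] [319. 208.]
wrist pointer_tip spot_point 0.8 [0.5638 0.1646 0.106 ] [344.  34.]
```

View pics/w2.png

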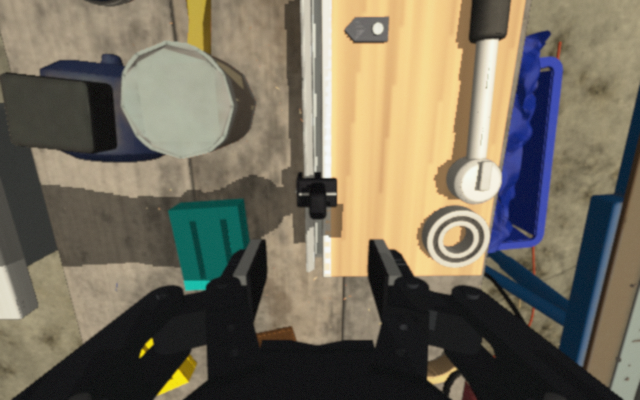

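Stop fin at (318,205), centred between the fingers, with the pointer tip at (345,29). Next I descend and grip.

Emit:
send_rows(plan=[[[0.0045, -0.001, 0.03, 0, 0, -0.4, 0.2], [0.0045, -0.001, 0.055, 0, 0, -0.4, 0.2], [0.0045, -0.001, 0.055, 0, 0, -0.4, -0.2], [0.0045, -0.001, 0.055, 0, 0, -0.4, -0.5], [0.0045, -0.001, 0.055, 0, 0, -0.4, -1]]])

```text
clock: 3.23
tcp_pos: [0.547, 0.047, 0.1189]
eef_rot: [[-0.01, 1.0, 0.007], [1.0, 0.01, -0.0], [-0.0, 0.007, -1.0]]
wrist_force: [-0.2, 0.6, 0.7]
width: 0.18
gripper_force: 0.0
```

Emit:
send_rows(plan=[[[0, 0, 0, 0, 0, 0, -1], [0, 0, 0, 0, 0, 0, -1], [0, 0, 0, 0, 0, 0, -1]]])

```text
clock: 3.48
tcp_pos: [0.546, 0.0474, 0.1167]
eef_rot: [[-0.01, 1.0, 0.003], [1.0, 0.01, -0.0], [-0.0, 0.003, -1.0]]
wrist_force: [0.1, 0.7, 0.7]
width: 0.001
gripper_force: 0.0
```

```bash
python3 - <<'E'
from h import *
goal(.546,.164,.112,90.4)
im,d=robot.grab_frame("wrist"); cv2.imwrite("pics/w3.png",im)
for q in("stop_top","pointer_tip","stop_face"): find("wrist",q)
im=cv2.resize(im[0:300,230:460],None,fx=2,fy=2,interpolation=cv2.INTER_CUBIC); cv2.imwrite("pics/w3c.png",im)
E
```

```text
t 3.48 pos [0.546  0.0474 0.1167] yaw 90.58 F [0.1 0.7 0.7] w 0.001 0.0
shift [0.1165 0.0012 0.0047] | 0.117 turn [0.2  0.01 0.18]
wrist stop_top spot_point 0.82 [0.545  0.045  0.1386] [316. 251.]
wrist pointer_tip spot_point 0.9 [0.5647 0.1626 0.0995] [353.  30.]
wrist stop_face spot_point 0.81 [0.5439 0.0351 0.0879] [315. 232.]
```

View pics/w3c.png

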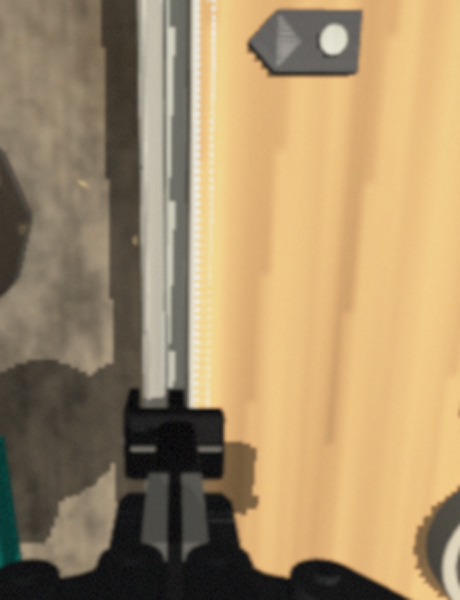

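```bash
python3 - <<'E'
from h import *
s=robot.state(); print(s)
for z in (.117,.136): print(z,px("wrist",[.546,.0474,z]))
im,d=robot.grab_frame("wrist")
m=robot.camera_model("wrist");K,R,t=map(np.array,(m["K"],m["R"],m["t"]))
for v in range(190,290,6):
    print(v,[ (R.T@(np.linalg.inv(K)@[u,v,1]*d[v,u]-t)).round(3).tolist() for u in(300,308,317,326,334)])
E
```

```text
{'clock': 3.6833, 'qpos': array([-3.55067884e-02,  1.01590781e-01, -1.22983637e-02,  1.45656721e+00,
       -1.51569390e-05,  1.52498552e+00]), 'qd': array([-3.01469973e-04,  2.96901622e-03, -5.84569310e-03, -5.87118767e-04,
        4.57210862e-05, -1.19537326e-03]), 'effort': array([-1.45135343e-02, -3.61589134e+01,  3.22543716e+01, -6.79727949e-03,
       -1.00353951e-03, -9.97220098e-06]), 'tcp_pos': array([0.54477323, 0.04758565, 0.11488682]), 'eef_rot': array([[-1.03038255e-02,  9.99946857e-01,  3.39222008e-04],
       [ 9.99946914e-01,  1.03038353e-02, -2.72162468e-05],
       [-3.07100881e-05,  3.38923568e-04, -9.99999942e-01]]), 'wrist_force': array([-0.47282193, -0.09489767,  1.45530113]), 'ft_torque': array([-0.02028476, -0.03377593,  0.00568786]), 'gripper_force': 0.0, 'width': -0.003164706664939409}
0.117 [318.33023169 232.00219401]
0.136 [318.50241551 245.54407093]
190 [[0.528, 0.042, -0.001], [0.539, 0.065, 0.083], [0.545, 0.061, 0.07], [0.551, 0.068, 0.095], [0.556, 0.068, 0.095]]
196 [[0.533, 0.058, 0.076], [0.539, 0.061, 0.083], [0.545, 0.059, 0.078], [0.551, 0.064, 
[... 1112 characters left out ...]
537, 0.055, 0.162], [0.541, 0.059, 0.171], [0.545, 0.059, 0.171], [0.549, 0.059, 0.171], [0.553, 0.055, 0.162]]
262 [[0.537, 0.055, 0.169], [0.541, 0.06, 0.177], [0.545, 0.059, 0.177], [0.549, 0.06, 0.177], [0.552, 0.055, 0.169]]
268 [[0.538, 0.059, 0.181], [0.541, 0.059, 0.181], [0.545, 0.06, 0.182], [0.548, 0.059, 0.181], [0.552, 0.055, 0.174]]
274 [[0.539, 0.062, 0.19], [0.541, 0.06, 0.187], [0.545, 0.058, 0.183], [0.548, 0.06, 0.187], [0.551, 0.062, 0.189]]
280 [[0.539, 0.062, 0.194], [0.542, 0.06, 0.192], [0.545, 0.056, 0.184], [0.548, 0.061, 0.192], [0.551, 0.061, 0.193]]
286 [[0.539, 0.06, 0.195], [0.542, 0.06, 0.195], [0.545, 0.053, 0.184], [0.548, 0.06, 0.196], [0.551, 0.06, 0.195]]
```

```bash
python3 - <<'E'
from h import *
im,d=robot.grab_frame("scene")
m=robot.camera_model("scene");K,R,t=map(np.array,(m["K"],m["R"],m["t"]))
print("cam",-R.T@t, "px tcp",px("scene",[.545,.0475,.115]))
u0,_=px("scene",[.545,.0475,.13])
for v in range(150,225,3):
    print(v,[ (R.T@(np.linalg.inv(K)@[u,v,1]*d[v,u]-t)).round(3).tolist() for u in(int(u0)-4,int(u0),int(u0)+4)])
cv2.imwrite("pics/s2.png",cv2.resize(im[110:260,190:390],None,fx=4,fy=4,interpolation=cv2.INTER_CUBIC))
E
```

```text
cam [-0.07096938  0.57606267  0.64867434] px tcp [276.96525248 214.22779113]
150 [[0.517, 0.074, 0.287], [0.513, 0.068, 0.286], [0.509, 0.061, 0.285]]
153 [[0.518, 0.074, 0.281], [0.514, 0.068, 0.279], [0.509, 0.062, 0.279]]
156 [[0.536, 0.059, 0.263], [0.524, 0.059, 0.267], [0.513, 0.059, 0.27]]
159 [[0.536, 0.06, 0.256], [0.524, 0.059, 0.26], [0.512, 0.06, 0.264]]
162 [[0.528, 0.066, 0.255], [0.523, 0.061, 0.254], [0.512, 0.06, 0.258]]
165 [[0.528, 0.068, 0.249], [0.525, 0.06, 0.247], [0.515, 0.058, 0.25]]
168 [[0.526, 0.069, 0.243], [0.525, 0.06, 0.24], [0.514, 0.059, 0.244]]
171 [[0.53, 0.067, 0.234], [0.524, 0.061, 0.234], [0.515, 0.058, 0.236]]
174 [[0.533, 0.065, 0.226], [0.526, 0.06, 0.227], [0.52, 0.054, 0.226]]
177 [[0.53, 0.067, 0.221], [0.53, 0.057, 0.217], [0.529, 0.048, 0.214]]
180 [[0.535, 0.064, 0.211], [0.529, 0.058, 0.211], [0.536, 0.041, 0.201]]
183 [[0.539, 0.061, 0.201], [0.529, 0.059, 0.204], [0.515, 0.061, 0.21]]
186 [[0.54, 0.06, 0.193], [0.532, 0.056, 0.195], [0.515, 0.061, 0.203]]
189 [[0.539, 0.062, 0.187], [0.531, 0.058, 0.188], [0.515, 0.061, 0.196]]
192 [[0.541, 0.061, 0.179], [0.535, 0.055, 0.179], [0.532, 0.046, 0.176]]
195 [[0.541, 0.061, 0.171], [0.535, 0.055, 0.171], [0.531, 0.048, 0.17]]
198 [[0.545, 0.059, 0.162], [0.537, 0.054, 0.163], [0.534, 0.046, 0.16]]
201 [[0.543, 0.061, 0.156], [0.535, 0.057, 0.158], [0.533, 0.048, 0.154]]
204 [[0.607, 0.007, 0.096], [0.538, 0.055, 0.148], [0.542, 0.04, 0.139]]
207 [[0.548, 0.058, 0.137], [0.54, 0.053, 0.138], [0.539, 0.043, 0.134]]
210 [[0.549, 0.057, 0.129], [0.54, 0.054, 0.131], [0.541, 0.041, 0.125]]
213 [[0.549, 0.058, 0.121], [0.541, 0.053, 0.123], [0.54, 0.043, 0.118]]
216 [[0.549, 0.059, 0.114], [0.539, 0.055, 0.117], [0.542, 0.042, 0.109]]
219 [[0.55, 0.058, 0.105], [0.541, 0.055, 0.108], [0.54, 0.044, 0.103]]
222 [[0.549, 0.06, 0.099], [0.538, 0.058, 0.103], [0.531, 0.052, 0.103]]
```

View pics/s2.png

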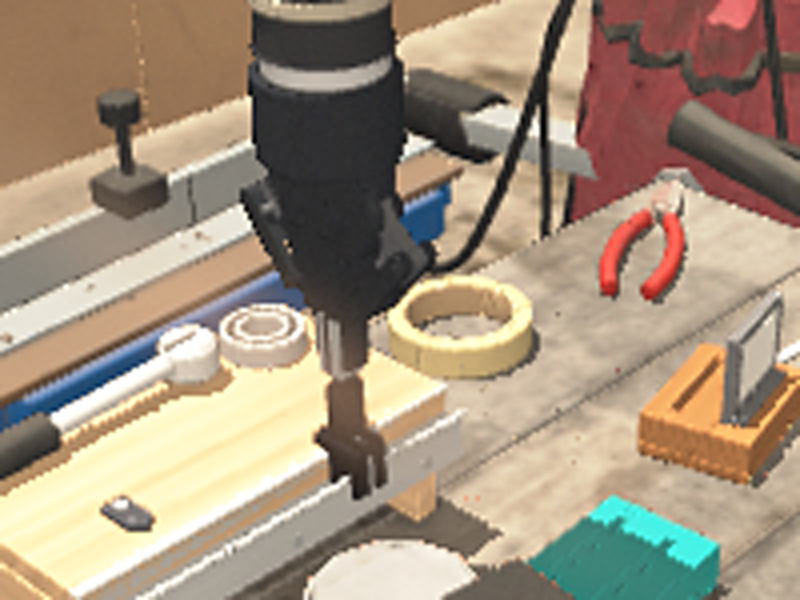

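The scene crop shows the shut fingertips at crop (340,370), standing just above the fin at about z 0.147. So the real finger end is about 32 mm above the reported TCP. I'll allow for that: open, go 31 mm lower and close.

Emit:
send_rows(plan=[[[0, 0, 0, 0, 0, 0, 0.2], [0, 0, 0, 0, 0, 0, 0.2], [0, 0, 0, 0, 0, 0, 0.2], [0, 0, 0, 0, 0, 0, 0.2], [0, 0, 0, 0, 0, 0, 0.2]]])

```text
clock: 4.2
tcp_pos: [0.5446, 0.0476, 0.1146]
eef_rot: [[-0.01, 1.0, -0.0], [1.0, 0.01, 0.0], [0.0, -0.0, -1.0]]
wrist_force: [0.2, 0.4, 0.2]
width: 0.599
gripper_force: 0.0
```

Emit:
send_rows(plan=[[[-0.001, 0, 0.012, 0, 0, 0, 0.2], [-0.001, 0, 0.024, 0, 0, 0, 0.2], [-0.001, 0, 0.031, 0, 0, 0, 0.2], [-0.001, 0, 0.031, 0, 0, 0, 0.2], [-0.001, 0, 0.031, 0, 0, 0, -0.2]]])

```text
clock: 4.62
tcp_pos: [0.5433, 0.0466, 0.0819]
eef_rot: [[-0.01, 1.0, -0.003], [1.0, 0.01, 0.0], [0.0, -0.003, -1.0]]
wrist_force: [0.1, 0.5, 0.0]
width: 0.474
gripper_force: 0.0
```

Emit:
send_rows(plan=[[[0, 0, 0, 0, 0, 0, -1], [0, 0, 0, 0, 0, 0, -1], [0, 0, 0, 0, 0, 0, -1], [0, 0, 0, 0, 0, 0, -1], [0, 0, 0, 0, 0, 0, -1]]])

```text
clock: 5.03
tcp_pos: [0.5464, 0.0466, 0.0844]
eef_rot: [[-0.01, 1.0, 0.004], [1.0, 0.01, 0.0], [0.0, 0.004, -1.0]]
wrist_force: [4.5, 0.3, -1.6]
width: 0.128
gripper_force: 60.0
```

```bash
python3 - <<'E'
from h import *
goal(.545,.1635,.082,90.4)
im,d=robot.grab_frame("wrist")
for q in("stop_top","pointer_tip","stop_face"): find("wrist",q)
m=robot.camera_model("wrist");K,R,t=map(np.array,(m["K"],m["R"],m["t"]))
v,u=np.mgrid[0:400,0:640]; P=np.linalg.inv(K)@np.stack([u*d,v*d,d]).reshape(3,-1); W=(R.T@(P-t[:,None])).T.reshape(400,640,3)
a=(abs(W[...,2]-.105)<.004)&(abs(W[...,0]-.545)<.018)&(abs(W[...,1]-.047)<.03)
print("saddle y",W[a][:,1].min(),W[a][:,1].max(),"x",W[a][:,0].min(),W[a][:,0].max(),a.sum())
p=(W[...,2]>.0975)&(W[...,2]<.103)&(abs(W[...,0]-.585)<.025)&(abs(W[...,1]-.164)<.02)
print("pointer y",W[p][:,1].min(),W[p][:,1].max(),"x",W[p][:,0].min(),p.sum())
E
```

```text
t 5.03 pos [0.5464 0.0466 0.0844] yaw 90.59 F [ 4.5  0.3 -1.6] w 0.128 59.95727062225342
shift [ 0.1169 -0.0002  0.0024] | 0.117 turn [ 0.21 -0.    0.19]
wrist stop_top spot_point 0.93 [0.5484 0.0429 0.1378] [321. 284.]
wrist stop_face spot_point 0.81 [0.5453 0.0324 0.0886] [314. 254.]
saddle y 0.0450123340168446 0.05960659158508297 x 0.5291966930060575 0.5624658570864304 872
pointer y 0.15946555391741044 0.16782195083040646 x 0.5657071484020286 1138
```

Gripped (width 0.128, which is about 11 mm, at 60 N). Now I slide most of the way.

Emit:
send_rows(plan=[[[0.02, 0.001, 0, 0, 0, 0, -1], [0.045, 0.001, 0, 0, 0, 0, -1], [0.07, 0.001, 0, 0, 0, 0, -1], [0.095, 0.001, 0, 0, 0, 0, -1], [0.105, 0.001, 0, 0, 0, 0, -1]]])

```text
clock: 5.65
tcp_pos: [0.5452, 0.1528, 0.0844]
eef_rot: [[-0.012, 1.0, 0.002], [1.0, 0.012, -0.001], [-0.001, 0.002, -1.0]]
wrist_force: [2.9, -3.1, 1.8]
width: 0.13
gripper_force: 60.3
```

Emit:
send_rows(plan=[[[0, 0, 0, 0, 0, 0, -1], [0, 0, 0, 0, 0, 0, -1]]])

```text
clock: 5.82
tcp_pos: [0.5452, 0.1527, 0.0844]
eef_rot: [[-0.012, 1.0, 0.002], [1.0, 0.012, 0.002], [0.002, 0.002, -1.0]]
wrist_force: [2.6, 3.6, 2.1]
width: 0.128
gripper_force: 60.4
```

```bash
cat > meas.py <<'E'
from h import *
def meas(ys,cam="wrist",r=.03):
    goal(.545,.1635,.082,90.4)
    im,d=robot.grab_frame(cam)
    for q in("stop_top","pointer_tip","stop_face"): find(cam,q)
    m=robot.camera_model(cam);K,R,t=map(np.array,(m["K"],m["R"],m["t"]))
    v,u=np.mgrid[0:400,0:640]; P=np.linalg.inv(K)@np.stack([u*d,v*d,d]).reshape(3,-1); W=(R.T@(P-t[:,None])).T.reshape(400,640,3)
    for s in(-1,1):
        a=(abs(W[...,2]-.105)<.003)&(abs(W[...,0]-.545-s*.011)<.004)&(abs(W[...,1]-ys)<r)
        if a.any(): print("saddle y",np.percentile(W[a][:,1],[0,2,98,100]).round(4),a.sum())
    g=im.max(2)
    p=(g<140)&(W[...,2]>.0935)&(W[...,2]<.104)&(W[...,0]>.562)&(W[...,0]<.602)&(abs(W[...,1]-.164)<.02)
    if p.any():
        for x0 in(.564,.567,.57,.58,.59): 
            q=p&(abs(W[...,0]-x0)<.0015)
            if q.any(): print("pointer",x0,np.percentile(W[q][:,1],[2,50,98]).round(4),q.sum())
    cv2.imwrite("pics/m.png",im)
E
python3 -c "
from meas import *
meas(.152)"
```

```text
t 5.82 pos [0.5452 0.1527 0.0844] yaw 90.66 F [2.6 3.6 2.1] w 0.128 60.39206922054291
shift [ 0.0108 -0.0001  0.0024] | 0.011 turn [ 0.1  -0.12  0.26]
wrist stop_top spot_point 0.97 [0.546  0.15   0.1406] [318. 283.]
wrist stop_top spot_point 0.5 [0.547  0.0979 0.0866] [318. 307.]
wrist pointer_tip spot_point 0.58 [0.5644 0.1656 0.0998] [351. 218.]
wrist stop_face spot_point 0.56 [0.5459 0.134  0.0886] [317. 259.]
saddle y [0.1505 0.1525 0.1636 0.1637] 237
saddle y [0.1514 0.1531 0.1638 0.1641] 229
pointer 0.564 [0.1465 0.1508 0.1556] 72
pointer 0.567 [0.1446 0.1519 0.169 ] 116
pointer 0.57 [0.1447 0.1632 0.1716] 159
pointer 0.58 [0.1451 0.1652 0.1744] 179
pointer 0.59 [0.1597 0.1714 0.1747] 70
```

Emit:
send_rows(plan=[[[0.007, 0, 0, 0, 0, 0, -1], [0.0135, 0, 0, 0, 0, 0, -1], [0.0135, 0, 0, 0, 0, 0, -1]]])

```text
clock: 6.27
tcp_pos: [0.5451, 0.1649, 0.0844]
eef_rot: [[-0.01, 1.0, 0.002], [1.0, 0.01, -0.001], [-0.001, 0.002, -1.0]]
wrist_force: [3.6, -1.9, 4.4]
width: 0.126
gripper_force: 60.9
```

Emit:
send_rows(plan=[[[0, 0, 0, 0, 0, 0, 0.2], [0, 0, 0, 0, 0, 0, 0.2], [0, 0, 0, 0, 0, 0, 0.2], [0, 0, -0.04, 0, 0, 0, 0.2], [-0.04, 0, -0.06, 0, 0, 0, 0.2]]])

```text
clock: 6.68
tcp_pos: [0.5413, 0.1325, 0.1405]
eef_rot: [[-0.018, 1.0, -0.007], [1.0, 0.018, 0.004], [0.004, -0.007, -1.0]]
wrist_force: [1.9, -0.4, 1.6]
width: 0.6
gripper_force: 0.0
```

Emit:
send_rows(plan=[[[-0.01, 0, 0, 0, 0, 0, 0.2], [-0.01, 0, 0, 0, 0, 0, 0.2], [-0.01, 0, 0, 0, 0, 0, 0.2]]])

```text
clock: 6.93
tcp_pos: [0.544, 0.1176, 0.1412]
eef_rot: [[-0.009, 1.0, -0.002], [1.0, 0.009, 0.001], [0.001, -0.002, -1.0]]
wrist_force: [0.6, 0.9, -0.4]
width: 0.6
gripper_force: 0.0
```

```bash
python3 -c "
from meas import *
meas(.165)
print(px('wrist',[.545,.165,.105]),px('wrist',[.566,.165,.099]))
im=cv2.imread('pics/m.png');u,v=map(int,px('wrist',[.565,.165,.1]));print(u,v)
cv2.imwrite('pics/mc.png',cv2.resize(im[max(v-50,0):v+50,u-60:u+60],None,fx=6,fy=6,interpolation=cv2.INTER_CUBIC))
"
```

```text
t 6.93 pos [0.544  0.1176 0.1412] yaw 90.5 F [ 0.6  0.9 -0.4] w 0.6 0.0
shift [0.0459 0.0015 0.0592] | 0.075 turn [-0.14 -0.05  0.1 ]
wrist stop_top spot_point 0.72 [0.5459 0.1631 0.1359] [321. 157.]
wrist pointer_tip spot_point 0.87 [0.564  0.1666 0.0987] [346. 145.]
wrist stop_face spot_point 0.75 [0.5437 0.1543 0.0859] [317. 159.]
saddle y [0.1545 0.1548 0.1775 0.1781] 379
saddle y [0.1548 0.155  0.1782 0.1783] 376
pointer 0.567 [0.1673 0.1692 0.1716] 22
pointer 0.57 [0.1641 0.169  0.1745] 59
pointer 0.58 [0.1622 0.1699 0.1763] 88
pointer 0.59 [0.1622 0.1736 0.1769] 45
[318.9809331  147.69332441] [348.61209021 146.94675468]
347 147
```

View pics/mc.png

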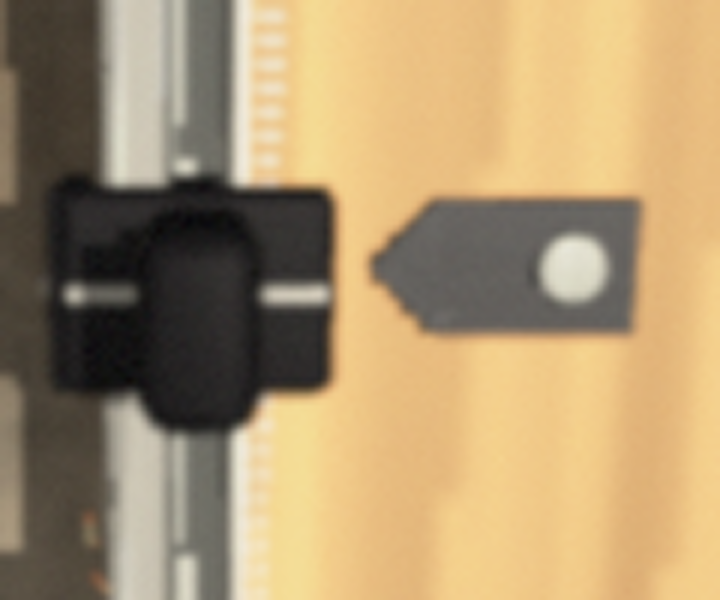

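The crop shows the stop's mark line at y≈293 and the pointer tip at y≈267, which puts the stop about 3 mm short. I'll regrip and slide it 3 mm further.

Emit:
send_rows(plan=[[[0.03, 0.001, 0, 0, 0, 0, 0.2], [0.048, 0.001, 0.01, 0, 0, 0, 0.2], [0.048, 0.001, 0.035, 0, 0, 0, 0.2], [0.048, 0.001, 0.058, 0, 0, 0, 0.2], [0.048, 0.001, 0.058, 0, 0, 0, 0.2]]])

```text
clock: 7.55
tcp_pos: [0.5406, 0.1663, 0.0777]
eef_rot: [[-0.012, 1.0, -0.011], [1.0, 0.012, -0.002], [-0.002, -0.011, -1.0]]
wrist_force: [-1.6, -0.0, -1.9]
width: 0.601
gripper_force: 0.0
```

Emit:
send_rows(plan=[[[0, 0, 0, 0, 0, 0, -1], [0, 0, 0, 0, 0, 0, -1], [0, 0, 0, 0, 0, 0, -1], [0, 0, 0, 0, 0, 0, -1], [0, 0, 0, 0, 0, 0, -1]]])

```text
clock: 7.97
tcp_pos: [0.5455, 0.166, 0.0864]
eef_rot: [[-0.01, 1.0, 0.001], [1.0, 0.01, 0.001], [0.001, 0.001, -1.0]]
wrist_force: [-5.5, 0.8, 4.5]
width: 0.125
gripper_force: 60.4
```

Emit:
send_rows(plan=[[[0.0015, 0, 0, 0, 0, 0, -1], [0.003, 0, 0, 0, 0, 0, -1], [0.003, 0, 0, 0, 0, 0, -1], [0.003, 0, 0, 0, 0, 0, -1]]])

```text
clock: 8.3
tcp_pos: [0.5455, 0.1681, 0.0864]
eef_rot: [[-0.01, 1.0, 0.001], [1.0, 0.01, -0.001], [-0.001, 0.001, -1.0]]
wrist_force: [-3.9, -2.0, 6.8]
width: 0.126
gripper_force: 60.5
```

Emit:
send_rows(plan=[[[0, 0, 0, 0, 0, 0, 0.2], [0, 0, 0, 0, 0, 0, 0.2], [0, 0, 0, 0, 0, 0, 0.2], [0, 0, -0.04, 0, 0, 0, 0.2], [-0.02, 0, -0.08, 0, 0, 0, 0.2]]])

```text
clock: 8.72
tcp_pos: [0.5416, 0.1518, 0.157]
eef_rot: [[-0.013, 1.0, -0.011], [1.0, 0.013, 0.0], [0.0, -0.011, -1.0]]
wrist_force: [2.3, 0.2, 1.2]
width: 0.6
gripper_force: 0.0
```

Emit:
send_rows(plan=[[[-0.04, 0, 0, 0, 0, 0, 0.2], [-0.04, 0, 0, 0, 0, 0, 0.2], [-0.04, 0, 0, 0, 0, 0, 0.2]]])

```text
clock: 8.97
tcp_pos: [0.5472, 0.1087, 0.1626]
eef_rot: [[-0.007, 1.0, 0.003], [1.0, 0.007, 0.0], [0.0, 0.003, -1.0]]
wrist_force: [0.2, -0.7, -0.2]
width: 0.602
gripper_force: 0.0
```

```bash
python3 -c "
from meas import *
meas(.168)
im=cv2.imread('pics/m.png');g=im.max(2);u,v=map(int,px('wrist',[.565,.168,.1]));print(u,v)
# line & pointer rows
b=im[v-20:v+20,u-60:u+60].min(2)
for r in range(v-16,v+17): print(r,g[r,u-48:u+44:4])
"
```

```text
t 8.97 pos [0.5472 0.1087 0.1626] yaw 90.4 F [ 0.2 -0.7 -0.2] w 0.602 0.0
shift [ 0.0548 -0.002   0.0806] | 0.097 turn [ 0.16 -0.02  0.  ]
wrist stop_top spot_point 0.62 [0.5453 0.1656 0.139 ] [316. 136.]
wrist pointer_tip spot_point 0.78 [0.562  0.168  0.0984] [339. 129.]
wrist pointer_tip spot_point 0.18 [0.5492 0.0984 0.0837] [321. 209.]
wrist stop_face spot_point 0.6 [0.5407 0.1571 0.0847] [311. 142.]
saddle y [0.1579 0.1587 0.18   0.1807] 228
saddle y [0.1582 0.159  0.1808 0.1815] 233
pointer 0.564 [0.1691 0.1702 0.1712] 6
pointer 0.567 [0.1659 0.1699 0.1738] 39
pointer 0.57 [0.1639 0.1706 0.1771] 66
pointer 0.58 [0.1632 0.1707 0.1774] 78
pointer 0.59 [0.1633 0.1667 0.1775] 42
343 129
113 [ 36  45  44  46  38  36  41  49  51  54 116 245 242 239 238 238 244 247
 245 244 247 246 237]
114 [ 44  50  51  50  32  26  37  57  57  59 112 245 241 239 236 234 242 245
 243 241 245 244 235]
115 [ 43  50  49  41  25  22  29  55  59  60 112 246 241 239 219 214 224 227
 225 223 228 227 228]
116 [ 38  49  49  31  28  30  31  50  60  60 110 245 241 238 163 147 157 159
 156 157 161 160 209]
117 [
[... 2165 characters left out ...]
36 231]
139 [ 34  19  18  24  40  45  48  32  51  51 122 245 239 237 236 238 246 247
 244 245 247 243 232]
140 [ 30  21  21  27  37  44  50  31  47  50 124 244 240 236 237 238 246 247
 244 245 247 242 232]
141 [ 32  21  21  27  37  40  50  33  48  47 147 244 239 237 237 238 246 247
 245 245 247 242 231]
142 [ 37  25  35  29  34  41  46  70  88  90 192 244 240 237 236 238 247 247
 245 245 247 242 231]
143 [ 57  51  75  53  32  37  39 141 183 182 230 244 239 236 236 237 247 247
 245 245 247 242 232]
144 [ 78  73 109 103  31  33  38 208 239 240 244 243 239 236 235 237 247 247
 244 245 247 242 231]
145 [ 83  78 128 161  56  45  58 234 246 247 246 244 239 236 236 238 246 247
 245 245 247 241 231]
```

The mark line (row 127) and the pointer tip (row 126.5) now agree. The saddle middle is at y 0.1697 and the pointer at 0.170, so the stop is set. Now the holder.

Emit:
send_rows(plan=[[[-0.005, 0, -0.035, 0, 0, 0, 0.2], [-0.03, -0.01, -0.065, 0, 0, 0, 0.2], [-0.06, -0.025, -0.08, 0, 0, 0, 0.2], [-0.09, -0.045, -0.09, 0, 0, 0, 0.2], [-0.125, -0.06, -0.1, 0, 0, 0, 0.2]]])

```text
clock: 9.58
tcp_pos: [0.4865, -0.0147, 0.2623]
eef_rot: [[-0.014, 1.0, 0.0], [1.0, 0.014, 0.0], [0.0, 0.0, -1.0]]
wrist_force: [0.5, -1.5, 0.1]
width: 0.599
gripper_force: 0.0
```

Emit:
send_rows(plan=[[[-0.035, -0.015, 0, 0, 0, -5, 0.6], [-0.07, -0.03, 0, 0, 0, -10, 0.6], [-0.105, -0.045, 0, 0, 0, -16, 0.6], [-0.13, -0.045, 0, 0, 0, -16, 0.6], [-0.13, -0.045, 0, 0, 0, -16, 0.6]]])

```text
clock: 10.0
tcp_pos: [0.4431, -0.1493, 0.2606]
eef_rot: [[-0.282, 0.96, -0.001], [0.96, 0.282, -0.002], [-0.001, -0.001, -1.0]]
wrist_force: [0.1, 0.3, -0.1]
width: 0.801
gripper_force: 0.0
```

```bash
cat > hold.py <<'E'
from h import *
def hold():
    goal(.471,-.217,.10,106)
    im,d=robot.grab_frame("wrist"); cv2.imwrite("pics/h.png",im)
    for q in("holder_centre","holder_foot","stand_slot"): find("wrist",q)
    m=robot.camera_model("wrist");K,R,t=map(np.array,(m["K"],m["R"],m["t"]))
    v,u=np.mgrid[0:400,0:640]; P=np.linalg.inv(K)@np.stack([u*d,v*d,d]).reshape(3,-1); W=(R.T@(P-t[:,None])).T.reshape(400,640,3)
    a=(W[...,2]>.082)&(W[...,2]<.1)&(abs(W[...,0]-.471)<.05)&(abs(W[...,1]+.227)<.05)
    p=W[a]; print(a.sum(),"z",np.percentile(p[:,2],[5,50,95]).round(4))
    for lo,hi in((.088,.1),):
        p=W[a&(W[...,2]>lo)&(W[...,2]<hi)]
        r=cv2.minAreaRect((p[:,:2]*1000).astype(np.float32)); print("top rect mm",r,len(p))
E
python3 -c "
from hold import *
hold()"
```

```text
t 10.0 pos [ 0.4431 -0.1493  0.2606] yaw 106.35 F [ 0.1  0.3 -0.1] w 0.801 0.0
shift [-0.0726  0.0079  0.1606] | 0.176 turn [-0.08  0.08  0.35]
wrist holder_centre spot_point 0.95 [ 0.4752 -0.2261  0.0519] [322. 230.]
wrist holder_foot spot_point 0.83 [ 0.4718 -0.2213  0.0045] [320. 214.]
wrist stand_slot spot_point 0.95 [ 0.4777 -0.2233  0.0101] [323. 218.]
wrist stand_slot spot_point 0.65 [ 0.4122 -0.0419  0.0092] [316.  80.]
wrist stand_slot spot_point 0.62 [ 0.3082 -0.2029  0.0075] [215. 173.]
382 z [0.0853 0.0921 0.0934]
top rect mm ((472.28271484375, -221.998779296875), (9.210556030273438, 69.26225280761719), 14.403800010681152) 348
```

```bash
python3 -c "
from h import *
goal(.4693,-.2104,.021,104.4)"
```

```text
t 10.2 pos [ 0.4438 -0.1446  0.2611] yaw 106.67 F [ 0.3 -0.2 -0. ] w 0.798 0.0
shift [-0.0706  0.0057  0.24  ] | 0.25 turn [-0.02 -0.07  2.27]
```

```bash
python3 -c "
from hold import *
hold()"
```

```text
t 10.2 pos [ 0.4438 -0.1446  0.2611] yaw 106.67 F [ 0.3 -0.2 -0. ] w 0.798 0.0
shift [-0.0773  0.0054  0.161 ] | 0.179 turn [-0.02 -0.07  0.67]
wrist holder_centre spot_point 0.56 [ 0.4729 -0.2267  0.0492] [320. 229.]
wrist holder_foot spot_point 0.57 [ 0.4688 -0.2309  0.006 ] [316. 220.]
wrist stand_slot spot_point 0.67 [ 0.3097 -0.2049  0.008 ] [215. 174.]
wrist stand_slot spot_point 0.61 [ 0.4139 -0.0438  0.0106] [317.  82.]
wrist stand_slot spot_point 0.57 [ 0.4742 -0.2271  0.0103] [320. 219.]
384 z [0.0854 0.0922 0.0934]
top rect mm ((471.6391296386719, -227.60020446777344), (9.221736907958984, 69.62775421142578), 14.42627239227295) 347
```

Emit:
send_rows(plan=[[[-0.038, 0.002, 0, 0, 0, 1.2, 0.2], [-0.0758, 0.0034, 0, 0, 0, 2.3, 0.2], [-0.0758, 0.0034, 0.04, 0, 0, 2.3, 0.2], [-0.0758, 0.0034, 0.08, 0, 0, 2.3, 0.2], [-0.0758, 0.0034, 0.1, 0, 0, 2.3, 0.2]]])

```text
clock: 10.82
tcp_pos: [0.4671, -0.2164, 0.1564]
eef_rot: [[-0.247, 0.969, -0.006], [0.969, 0.247, 0.004], [0.005, -0.005, -1.0]]
wrist_force: [-0.7, -0.1, -1.2]
width: 0.597
gripper_force: 0.0
```

Emit:
send_rows(plan=[[[0, 0, 0, 0, 0, 0, 0.2], [0, 0, 0, 0, 0, 0, 0.2], [0, 0, 0, 0, 0, 0, 0.2]]])

```text
clock: 11.07
tcp_pos: [0.4696, -0.2176, 0.1636]
eef_rot: [[-0.248, 0.969, 0.003], [0.969, 0.248, -0.002], [-0.002, 0.002, -1.0]]
wrist_force: [0.4, 0.1, 0.7]
width: 0.6
gripper_force: 0.0
```

```bash
python3 -c "
from hold import *
goal(.4686,-.216,.021,104.4)
hold()"
```

```text
t 11.07 pos [ 0.4696 -0.2176  0.1636] yaw 104.34 F [0.4 0.1 0.7] w 0.6 0.0
shift [ 0.0021 -0.0008  0.1426] | 0.143 turn [ 0.12  0.13 -0.06]
t 11.07 pos [ 0.4696 -0.2176  0.1636] yaw 104.34 F [0.4 0.1 0.7] w 0.6 0.0
shift [0.0004 0.0014 0.0636] | 0.064 turn [ 0.12  0.13 -1.66]
wrist holder_centre spot_point 0.7 [ 0.4759 -0.2302  0.0524] [319. 198.]
wrist holder_foot spot_point 0.71 [ 0.4738 -0.2308  0.0071] [316. 186.]
wrist stand_slot spot_point 0.85 [ 0.4722 -0.2295  0.01  ] [315. 186.]
809 z [0.0857 0.0923 0.0936]
top rect mm ((471.84490966796875, -228.0299530029297), (9.291261672973633, 69.54081726074219), 13.89924144744873) 734
```

Emit:
send_rows(plan=[[[0.002, -0.001, 0.04, 0, 0, 0, 0.2], [0.002, -0.001, 0.08, 0, 0, 0, 0.2], [0.002, -0.001, 0.115, 0, 0, 0, 0.2], [0.002, -0.001, 0.138, 0, 0, 0, 0.2], [0.002, -0.001, 0.142, 0, 0, 0, 0.2]]])

```text
clock: 11.68
tcp_pos: [0.4638, -0.2138, 0.0151]
eef_rot: [[-0.247, 0.969, -0.007], [0.969, 0.247, 0.004], [0.006, -0.006, -1.0]]
wrist_force: [-1.9, 0.2, -0.5]
width: 0.599
gripper_force: 0.0
```

Emit:
send_rows(plan=[[[0, 0, 0, 0, 0, 0, 0], [0, 0, 0, 0, 0, 0, -0.4], [0, 0, 0, 0, 0, 0, -1], [0, 0, 0, 0, 0, 0, -1], [0, 0, 0, 0, 0, 0, -1]]])

```text
clock: 12.1
tcp_pos: [0.4693, -0.2173, 0.0227]
eef_rot: [[-0.247, 0.969, 0.005], [0.969, 0.247, -0.003], [-0.004, 0.004, -1.0]]
wrist_force: [-0.2, 0.9, 5.8]
width: 0.086
gripper_force: 59.0
```

Emit:
send_rows(plan=[[[0, 0, 0, 0, 0, 0, -1], [0, 0, 0, 0, 0, 0, -1]]])

```text
clock: 12.27
tcp_pos: [0.4693, -0.2173, 0.0226]
eef_rot: [[-0.247, 0.969, 0.005], [0.969, 0.247, -0.003], [-0.004, 0.004, -1.0]]
wrist_force: [0.7, 0.2, 5.5]
width: 0.087
gripper_force: 59.0
```

Gripped: width 0.087 is about 7.4 mm, the plate. Lift and turn.

Emit:
send_rows(plan=[[[0, 0, -0.015, 0, 0, 0, -1], [0, 0, -0.03, 0, 0, 0, -1], [0, 0, -0.065, 0, 0, 0, -1], [0, 0, -0.105, 0, 0, 0, -1], [0, 0, -0.14, 0, 0, 0, -1]]])

```text
clock: 12.68
tcp_pos: [0.4669, -0.2157, 0.1616]
eef_rot: [[-0.247, 0.969, 0.0], [0.969, 0.247, -0.0], [-0.0, 0.0, -1.0]]
wrist_force: [1.1, -0.3, -0.3]
width: 0.085
gripper_force: 59.7
```

Emit:
send_rows(plan=[[[0.03, 0.01, 0, 0, 0, 3, -1], [0.06, 0.02, 0, 0, 0, 6, -1], [0.09, 0.035, 0, 0, 0, 9, -1], [0.12, 0.055, 0, 0, 0, 12, -1], [0.15, 0.075, 0, 0, 0, 13.9, -1]]])

```text
clock: 13.1
tcp_pos: [0.5031, -0.0508, 0.1605]
eef_rot: [[-0.003, 1.0, 0.002], [1.0, 0.003, -0.0], [-0.0, 0.002, -1.0]]
wrist_force: [1.2, 0.0, -2.1]
width: 0.084
gripper_force: 59.7
```

```bash
python3 -c "
from h import *
goal(.54,.105,.165,90.4)"
```

```text
t 13.1 pos [ 0.5031 -0.0508  0.1605] yaw 90.2 F [ 1.2  0.  -2.1] w 0.084 59.657617807388306
shift [ 0.1556  0.0374 -0.0045] | 0.16 turn [ 0.1   0.03 -0.2 ]
```

Emit:
send_rows(plan=[[[0.035, 0.01, 0, 0, 0, 0, -1], [0.07, 0.02, 0, 0, 0, 0, -1], [0.105, 0.03, 0, 0, 0, 0, -1], [0.14, 0.037, 0, 0, 0, 0, -1], [0.155, 0.037, 0, 0, 0, 0, -1]]])

```text
clock: 13.52
tcp_pos: [0.5395, 0.1075, 0.1598]
eef_rot: [[-0.01, 1.0, 0.001], [1.0, 0.01, 0.002], [0.002, 0.001, -1.0]]
wrist_force: [-0.2, -0.5, -0.9]
width: 0.087
gripper_force: 59.7
```

Emit:
send_rows(plan=[[[0, 0, 0, 0, 0, 0, -1], [0, 0, 0, 0, 0, 0, -1], [0, 0, 0, 0, 0, 0, -1], [0, 0, 0, 0, 0, 0, -1]]])

```text
clock: 13.85
tcp_pos: [0.5387, 0.1021, 0.1597]
eef_rot: [[-0.005, 1.0, 0.0], [1.0, 0.005, -0.0], [-0.0, 0.0, -1.0]]
wrist_force: [-0.2, -0.5, -1.2]
width: 0.087
gripper_force: 59.7
```

```bash
python3 -c "
from meas import *
meas(.168)
for q in ('slot','holder_centre','holder_foot'): find('wrist',q)
m=robot.camera_model('wrist');K,R,t=map(np.array,(m['K'],m['R'],m['t']))
im,d=robot.grab_frame('wrist')
v,u=np.mgrid[0:400,0:640]; P=np.linalg.inv(K)@np.stack([u*d,v*d,d]).reshape(3,-1); W=(R.T@(P-t[:,None])).T.reshape(400,640,3)
a=(W[...,2]>.145)&(W[...,2]<.26)&(abs(W[...,0]-.54)<.035)&(W[...,1]>.04)&(W[...,1]<.14)&(im.min(2)>90)
p=W[a];print('holder?',a.sum(),p.min(0),p.max(0))
for c in('scene','top'):
    robot.grab_frame(c)
    for q in('stop_face','stop_top','pointer_tip','holder_centre','holder_foot','slot'): find(c,q)
cv2.imwrite('pics/fin.png',im[40:360,100:540])
"
```

```text
t 13.85 pos [0.5387 0.1021 0.1597] yaw 90.3 F [-0.2 -0.5 -1.2] w 0.087 59.668554067611694
shift [0.0615 0.0066 0.0777] | 0.099 turn [ 0.02  0.03 -0.1 ]
wrist stop_top spot_point 0.69 [0.5475 0.1645 0.1397] [331. 125.]
wrist pointer_tip spot_point 0.6 [0.5633 0.1654 0.0982] [349. 121.]
wrist stop_face spot_point 0.46 [0.5652 0.1656 0.0982] [352. 121.]
saddle y [0.1554 0.1555 0.179  0.1791] 358
saddle y [0.1555 0.1563 0.1791 0.1791] 298
pointer 0.567 [0.1658 0.1678 0.1698] 13
pointer 0.57 [0.1634 0.1678 0.1722] 46
pointer 0.58 [0.1613 0.1679 0.1751] 80
pointer 0.59 [0.1613 0.1642 0.1751] 35
wrist slot spot_point 0.9 [0.5434 0.0989 0.0871] [322. 201.]
wrist holder_centre spot_point 0.38 [0.6645 0.0086 0.0933] [453. 298.]
holder? 473 [0.52143728 0.06146754 0.14614003] [0.57424008 0.12745641 0.25987791]
scene stop_face spot_point 0.87 [0.5451 0.157  0.0848] [238. 248.]
scene stop_face spot_point 0.4 [0.5415 0.0919 0.1865] [260. 194.]
scene stop_face spot_point 0.3 [ 0.5133 -0.3566 -0.0015] [392. 195.]
scene stop_top spot_point 0.82 [0.5431 0.1648 0.1413] [233. 227.]
scene pointer_tip spot_point 0.45 [0.5689 0.1677 0.0987] [226. 240.]
scene holder_centre spot_point 0.84 [0.5445 0.0909 0.1901] [259. 192.]
scene holder_foot spot_point 0.66 [0.5374 0.0943 0.1418] [262. 214.]
scene slot spot_point 0.91 [0.5452 0.0922 0.0869] [262. 233.]
top holder_centre spot_point 0.74 [0.5354 0.0931 0.1884] [237. 185.]
top holder_foot spot_point 0.51 [0.5374 0.0917 0.1439] [241. 187.]
top slot spot_point 0.81 [0.5432 0.0927 0.0855] [246. 188.]
```

View pics/fin.png

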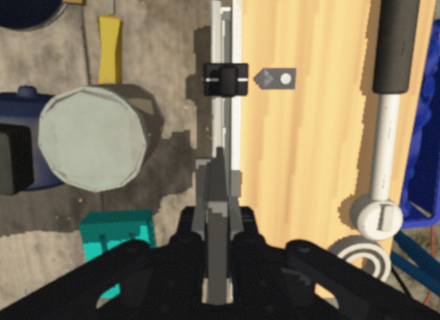

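The picture shows the holder gripped at (215,200), lined up with the channel, and the stop still level with the pointer at (225–260,78). I move over the entry point and descend.

Emit:
send_rows(plan=[[[0.013, 0.003, 0, 0, 0, 0, -1], [0.0265, 0.005, 0, 0, 0, 0, -1], [0.0265, 0.005, 0.015, 0, 0, 0, -1], [0.0265, 0.005, 0.03, 0, 0, 0, -1], [0.0265, 0.005, 0.045, 0, 0, 0, -1]]])

```text
clock: 15.37
tcp_pos: [0.5445, 0.1314, 0.1152]
eef_rot: [[-0.008, 1.0, 0.003], [1.0, 0.008, 0.001], [0.001, 0.003, -1.0]]
wrist_force: [-2.8, -5.7, 24.3]
width: 0.085
gripper_force: 64.5
```

Emit:
send_rows(plan=[[[0, 0, 0, 0, 0, 0, -1], [0, 0, 0, 0, 0, 0, -1], [0, 0, 0, 0, 0, 0, -1]]])

```text
clock: 15.62
tcp_pos: [0.5434, 0.1307, 0.1145]
eef_rot: [[-0.008, 1.0, -0.0], [1.0, 0.008, 0.0], [0.0, -0.0, -1.0]]
wrist_force: [-0.9, 0.4, -0.7]
width: 0.088
gripper_force: 60.0
```

```bash
python3 -c "
from h import *
goal(.544,.129,.0756,90.4)
for c in('scene','top'):
    im,d=robot.grab_frame(c)
    for q in('stop_face','holder_centre','holder_foot','slot'): find(c,q)
im,d=robot.grab_frame('wrist')
m=robot.camera_model('wrist');K,R,t=map(np.array,(m['K'],m['R'],m['t']))
v,u=np.mgrid[0:400,0:640]; P=np.linalg.inv(K)@np.stack([u*d,v*d,d]).reshape(3,-1); W=(R.T@(P-t[:,None])).T.reshape(400,640,3)
for y in(.18,.185,.19,.195):
    print(y,'x:z profile',[(x,np.median(W[...,2][(abs(W[...,1]-y)<.003)&(abs(W[...,0]-x)<.0006)&(d>0)]).round(3)) for x in np.arange(.526,.562,.002).round(3)])
"
```

```text
t 15.62 pos [0.5434 0.1307 0.1145] yaw 90.44 F [-0.9  0.4 -0.7] w 0.088 59.983622431755066
shift [-0.0017  0.0006  0.0389] | 0.039 turn [-0.02 -0.01  0.04]
scene stop_face spot_point 0.98 [0.5477 0.163  0.0816] [235. 250.]
scene holder_centre spot_point 0.77 [0.5472 0.1223 0.1447] [248. 217.]
scene holder_centre spot_point 0.58 [0.5474 0.0934 0.0014] [264. 264.]
scene holder_foot spot_point 0.7 [0.5427 0.1306 0.0975] [249. 238.]
scene holder_foot spot_point 0.4 [0.542  0.1735 0.1395] [230. 230.]
scene slot spot_point 0.6 [0.5463 0.0944 0.0858] [261. 234.]
top holder_centre spot_point 0.49 [0.5388 0.1248 0.1453] [226. 186.]
top holder_foot spot_point 0.52 [ 0.4694 -0.2303  0.0117] [378. 223.]
top holder_foot spot_point 0.51 [0.5409 0.1303 0.1011] [228. 188.]
top slot spot_point 0.58 [0.5453 0.0946 0.0829] [245. 187.]
0.18 x:z profile [(np.float64(0.526), np.float64(0.0)), (np.float64(0.528), np.float64(0.102)), (np.float64(0.53), np.float64(0.104)), (np.float64(0.532), np.float64(0.104)), (np.float64(0.534), np.float64(0.105)), (np.float64(0.536), np.float64(0.105)), (np.float64(0.538
[... 1433 characters left out ...]
.float64(0.1)), (np.float64(0.534), np.float64(0.084)), (np.float64(0.536), np.float64(0.085)), (np.float64(0.538), np.float64(0.083)), (np.float64(0.54), np.float64(0.081)), (np.float64(0.542), np.float64(0.072)), (np.float64(0.544), np.float64(0.071)), (np.float64(0.546), np.float64(0.071)), (np.float64(0.548), np.float64(0.071)), (np.float64(0.55), np.float64(0.095)), (np.float64(0.552), np.float64(0.095)), (np.float64(0.554), np.float64(0.095)), (np.float64(0.556), np.float64(0.095)), (np.float64(0.558), np.float64(0.095)), (np.float64(0.56), np.float64(0.094)), (np.float64(0.562), np.float64(0.095))]
  return _methods._mean(a, axis=axis, dtype=dtype,
  ret = ret.dtype.type(ret / rcount)
```

```bash
cat > chk.py <<'E'
from h import *
def cloud(cam):
    im,d=robot.grab_frame(cam)
    m=robot.camera_model(cam);K,R,t=map(np.array,(m["K"],m["R"],m["t"]))
    v,u=np.mgrid[0:400,0:640]; P=np.linalg.inv(K)@np.stack([u*d,v*d,d]).reshape(3,-1)
    return im,d,(R.T@(P-t[:,None])).T.reshape(400,640,3)
def chk(tag):
    goal(.544,.129,.0756,90.4)
    im,d,W=cloud("wrist")
    for s in(-1,1):
        a=(abs(W[...,2]-.105)<.003)&(abs(W[...,0]-.545-s*.011)<.004)&(abs(W[...,1]-.17)<.03)
        print("saddle y",np.percentile(W[a][:,1],[0,2,98,100]).round(4),a.sum())
    p=(im.max(2)<140)&(W[...,2]>.0935)&(W[...,2]<.104)&(W[...,0]>.562)&(W[...,0]<.602)&(abs(W[...,1]-.168)<.02)
    for x0 in(.57,.575,.58):
        q=p&(abs(W[...,0]-x0)<.002); print("pointer",x0,np.percentile(W[q][:,1],[2,50,98]).round(4),q.sum())
    cv2.imwrite(f"pics/{tag}w.png",im)
    im,d,W=cloud("scene")   # sees front of holder from the left: plate, card, ledge
    zs=W[...,2]
    a=(W[...,0]>.525)&(W[...,0]<.56)&(W[...,1]>.06)&(W[...,1]<.15)&(zs>.09)&(zs<.2)
    for z in np.arange(.09,.2,.008):
        b=a&(abs(zs-z)<.004)
        if b.sum()>3: print("z",z.round(3),"y",W[b][:,1].min().round(4),W[b][:,1].max().round(4),"x",np.percentile(W[b][:,0],[2,50,98]).round(4),b.sum())
    u,v=map(int,px("scene",[.545,.12,.12])); cv2.imwrite(f"pics/{tag}s.png",cv2.resize(im[v-50:v+50,u-60:u+60],None,fx=6,fy=6,interpolation=cv2.INTER_CUBIC))
E
python3 -c "
from chk import *
chk('a')"
```

```text
t 16.17 pos [0.5435 0.1297 0.1145] yaw 90.38 F [0.1 0.  0.2] w 0.087 59.98374044895172
shift [-0.0007  0.0005  0.0389] | 0.039 turn [ 0.   -0.   -0.02]
saddle y [0.1633 0.1638 0.1867 0.1869] 503
saddle y [0.1634 0.1639 0.1869 0.1875] 459
pointer 0.57 [0.1631 0.1685 0.1737] 92
pointer 0.575 [0.1609 0.1685 0.1758] 158
pointer 0.58 [0.1609 0.1686 0.1757] 154
z 0.09 y 0.0615 0.149 x [0.5483 0.5499 0.5536] 44
z 0.098 y 0.0613 0.1481 x [0.5421 0.5503 0.5587] 64
z 0.106 y 0.0948 0.1496 x [0.5406 0.5431 0.5448] 67
z 0.114 y 0.0958 0.1484 x [0.5409 0.5427 0.5446] 43
z 0.122 y 0.0904 0.1497 x [0.5298 0.5337 0.5427] 36
z 0.13 y 0.0915 0.1496 x [0.5308 0.537  0.5418] 111
z 0.138 y 0.0907 0.1482 x [0.5368 0.5393 0.5412] 81
z 0.146 y 0.0899 0.1495 x [0.5326 0.5392 0.5416] 57
z 0.154 y 0.0869 0.1497 x [0.5266 0.5389 0.5416] 76
z 0.162 y 0.0858 0.1493 x [0.526  0.5383 0.5416] 84
z 0.17 y 0.0846 0.1486 x [0.5254 0.5359 0.5409] 72
z 0.178 y 0.0833 0.149 x [0.5256 0.5337 0.5411] 45
z 0.186 y 0.1363 0.1499 x [0.5263 0.5404 0.555 ] 44
z 0.194 y 0.1228 0.1451 x [0.5257 0.5442 0.5594] 52
```

View pics/as.png

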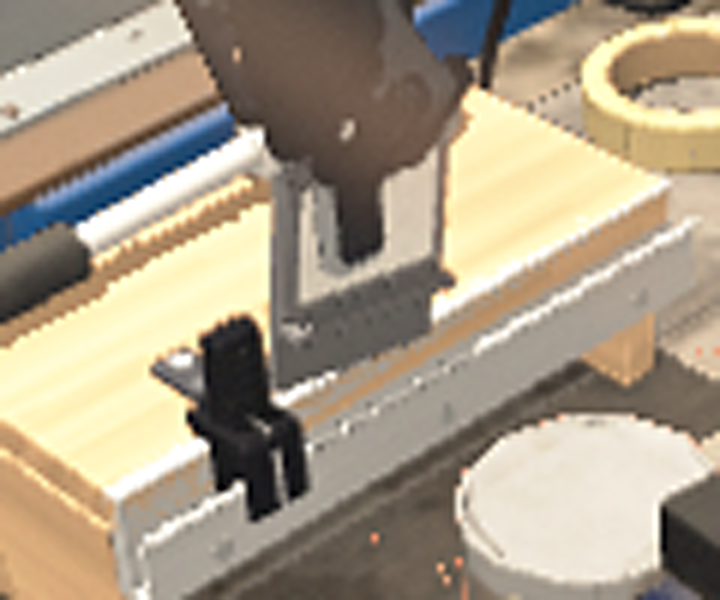

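The crop (my 11th view, one over the limit, so no more) shows the holder upright in the gripper. The overshoot pushed the stop about 7 mm to the left. I'll get the holder's extents, then push the stop back from its left with the holder's end.

```bash
python3 - <<'E'
from chk import *
goal(.544,.129,.0756,90.4)
for c in("scene","top","wrist"):
    im,d,W=cloud(c)
    for z in(.105,.112,.118,.128,.14,.155,.17,.18):
        b=(W[...,0]>.525)&(W[...,0]<.56)&(W[...,1]>.06)&(W[...,1]<.1615)&(abs(W[...,2]-z)<.004)
        if b.sum()>3: print(c,z,"y",np.percentile(W[b][:,1],[0,3,97,100]).round(4),"x",np.percentile(W[b][:,0],[2,50,98]).round(4),b.sum())
E
```

```text
t 16.27 pos [0.5435 0.1297 0.1145] yaw 90.38 F [ 0.4  0.8 -1.1] w 0.088 59.983370304107666
shift [-0.0007  0.0005  0.0389] | 0.039 turn [ 0.   -0.   -0.02]
scene 0.105 y [0.0944 0.0956 0.1564 0.1604] x [0.5411 0.5431 0.5448] 71
scene 0.112 y [0.0945 0.0987 0.1603 0.1613] x [0.5412 0.5428 0.5449] 71
scene 0.118 y [0.0939 0.1009 0.1603 0.1606] x [0.5322 0.5424 0.5451] 38
scene 0.128 y [0.091  0.0917 0.16   0.1611] x [0.5301 0.5356 0.5429] 123
scene 0.14 y [0.0912 0.0923 0.16   0.1609] x [0.5362 0.5391 0.5443] 97
scene 0.155 y [0.0865 0.0904 0.1568 0.1593] x [0.5264 0.5389 0.5453] 93
scene 0.17 y [0.0856 0.0869 0.1551 0.157 ] x [0.5254 0.5382 0.5468] 95
scene 0.18 y [0.0828 0.113  0.1538 0.1548] x [0.5261 0.5375 0.5469] 57
top 0.128 y [0.0892 0.0894 0.1234 0.1245] x [0.5299 0.5325 0.537 ] 49
top 0.14 y [0.0872 0.0884 0.1169 0.1177] x [0.5365 0.5377 0.5381] 12
top 0.155 y [0.0845 0.087  0.1215 0.1216] x [0.5277 0.5375 0.5474] 16
top 0.17 y [0.0809 0.082  0.1183 0.1187] x [0.5319 0.5379 0.5384] 13
top 0.18 y [0.0798 0.0804 0.112  0.1134] x [0.5377 0.5416 0.5463] 61
wrist 0.118 y [0.16   0.1601 0.161  0.161 ] x [0.5425 0.5448 0.5471] 17
wrist 0.128 y [0.1289 0.1329 0.16   0.1604] x [0.5311 0.5344 0.5466] 282
wrist 0.14 y [0.156  0.1563 0.1586 0.1589] x [0.5381 0.5427 0.5473] 126
wrist 0.155 y [0.0886 0.1367 0.1561 0.1567] x [0.5277 0.5432 0.5591] 448
wrist 0.17 y [0.0988 0.1369 0.154  0.1546] x [0.5269 0.5429 0.5591] 659
wrist 0.18 y [0.1043 0.1066 0.1524 0.1533] x [0.534  0.5433 0.5527] 1441
```

The holder has tilted about 6.5° in the grip, with its bottom to the left. I raise it, turn the tool back by that angle and measure.

Emit:
send_rows(plan=[[[0, 0, -0.02, 0, 0, 0, -1], [0, 0, -0.045, 0, -2, 0, -1], [0, 0, -0.07, 0, -4, 0, -1], [0, 0, -0.075, 0, -6.5, 0, -1], [0, 0, -0.075, 0, -6.5, 0, -1]]])

```text
clock: 16.83
tcp_pos: [0.5451, 0.1315, 0.1925]
eef_rot: [[-0.008, 1.0, 0.006], [0.994, 0.009, -0.112], [-0.112, 0.005, -0.994]]
wrist_force: [-0.9, 0.6, -0.8]
width: 0.083
gripper_force: 59.8
```

Emit:
send_rows(plan=[[[0, 0, 0, 0, 0, 0, -1], [0, 0, 0, 0, 0, 0, -1], [0, 0, 0, 0, 0, 0, -1]]])

```text
clock: 17.08
tcp_pos: [0.5426, 0.1292, 0.1879]
eef_rot: [[-0.006, 1.0, -0.002], [0.994, 0.006, -0.113], [-0.113, -0.003, -0.994]]
wrist_force: [0.5, -0.4, -0.5]
width: 0.085
gripper_force: 59.8
```

```bash
cat > ext.py <<'E'
from chk import *
def ext(cams=("scene","wrist"),f=.16):
    s=robot.state(); T=np.array(s["tcp_pos"]); print("t",s["clock"],"TCP",T.round(4),"R",np.round(s["eef_rot"],3).tolist())
    for c in cams:
        im,d,W=cloud(c)
        for h in(-.006,0,.006,.012,.03,.04,.05,.06):
            z=T[2]+h
            b=(abs(W[...,0]-T[0])<.02)&(abs(W[...,1]-T[1])<.055)&(W[...,1]<f)&(abs(W[...,2]-z)<.003)
            if b.sum()>3: print(c,h,"y-T",(np.percentile(W[b][:,1],[0,3,97,100])-T[1]).round(4),"x-T",(np.percentile(W[b][:,0],[2,50,98])-T[0]).round(4),b.sum())
        # lowest edge of holder: z by y
        for dy in(-.03,-.02,-.01,0,.01,.02,.025):
            b=(abs(W[...,0]-T[0])<.012)&(abs(W[...,1]-T[1]-dy)<.003)&(W[...,2]>.097)&(abs(W[...,2]-T[2])<.05)
            if b.sum()>3: print(c,"dy",dy,"zmin-T",(W[b][:,2].min()-T[2]).round(4))
E
python3 -c "
from ext import *
ext()"
```

```text
t 17.0833 TCP [0.5426 0.1292 0.1879] R [[-0.006, 1.0, -0.002], [0.994, 0.006, -0.113], [-0.113, -0.003, -0.994]]
scene -0.006 y-T [-0.0341 -0.0328  0.029   0.0307] x-T [-0.0025 -0.0004  0.0016] 69
scene 0 y-T [-0.0356 -0.0333  0.0277  0.03  ] x-T [-0.0028 -0.0008  0.0013] 67
scene 0.006 y-T [-0.0129 -0.0102  0.0297  0.0298] x-T [-0.0032 -0.0014  0.0005] 10
scene 0.012 y-T [-0.0368 -0.0366  0.023   0.0286] x-T [-0.0137 -0.011  -0.0026] 74
scene 0.03 y-T [-0.0377 -0.0366  0.0298  0.0303] x-T [-0.01   -0.0042 -0.0006] 58
scene 0.04 y-T [-0.0379 -0.0357  0.0298  0.0304] x-T [-0.0169 -0.005  -0.0023] 71
scene 0.05 y-T [-0.0375 -0.0346  0.0299  0.0307] x-T [-0.0179 -0.0048  0.0009] 84
scene 0.06 y-T [-0.037  -0.0362  0.0303  0.0306] x-T [-0.0173 -0.0049  0.0028] 72
scene dy -0.03 zmin-T -0.0135
scene dy -0.02 zmin-T -0.015
scene dy -0.01 zmin-T -0.013
scene dy 0 zmin-T -0.0135
scene dy 0.01 zmin-T -0.0116
scene dy 0.02 zmin-T -0.0136
scene dy 0.025 zmin-T -0.0117
wrist 0.012 y-T [0.0006 0.0026 0.0307 0.0307] x-T [-0.0123 -0.0108  0.003 ] 31
wrist 0.03 y-T [0.0286 0.029  0.0307 0.0307] x-T [-0.0054 -0.0011  0.0038] 88
wrist 0.04 y-T [0.0113 0.0118 0.0305 0.0307] x-T [-0.0156  0.0004  0.0163] 349
wrist 0.05 y-T [-0.036   0.0126  0.0302  0.0305] x-T [-0.0163  0.      0.0168] 464
wrist 0.06 y-T [-0.0242  0.0139  0.0298  0.0305] x-T [-0.0162 -0.0011  0.0169] 528
wrist dy 0.01 zmin-T 0.0144
wrist dy 0.02 zmin-T 0.0149
wrist dy 0.025 zmin-T 0.0153
```

```bash
python3 -c "
from ext import *
ext(('scene','wrist'),.2)" | grep -v zmin
```

```text
t 17.1833 TCP [0.5427 0.1292 0.1882] R [[-0.006, 1.0, -0.002], [0.994, 0.006, -0.113], [-0.113, -0.002, -0.994]]
scene -0.006 y-T [-0.0343 -0.0326  0.0325  0.0332] x-T [-0.0024 -0.0003  0.0019] 76
scene 0 y-T [-0.0347 -0.0328  0.0324  0.0335] x-T [-0.0027 -0.0006  0.0029] 71
scene 0.006 y-T [-0.0336 -0.0158  0.0332  0.0335] x-T [-0.0071 -0.0008  0.0034] 15
scene 0.012 y-T [-0.038  -0.0363  0.0319  0.0324] x-T [-0.0137 -0.011   0.0025] 82
scene 0.03 y-T [-0.038  -0.0364  0.0318  0.032 ] x-T [-0.009  -0.0041  0.0014] 70
scene 0.04 y-T [-0.0373 -0.0355  0.0312  0.0322] x-T [-0.0164 -0.0047  0.0013] 79
scene 0.05 y-T [-0.0362 -0.0344  0.0306  0.0307] x-T [-0.0175 -0.0045  0.0025] 91
scene 0.06 y-T [-0.0368 -0.0361  0.0311  0.0314] x-T [-0.0181 -0.0058  0.001 ] 77
wrist -0.006 y-T [0.0311 0.0312 0.0325 0.0326] x-T [-0.0007  0.002   0.0041] 32
wrist 0 y-T [0.0307 0.031  0.0322 0.0323] x-T [-0.0007  0.0016  0.004 ] 35
wrist 0.006 y-T [0.0308 0.0308 0.032  0.0323] x-T [-0.0006  0.0016  0.0039] 37
wrist 0.012 y-T [0.0015 0.0134 0.0319 0.032 ] x-T [-0.012  -0.0019  0.0038] 86
wrist 0.03 y-T [0.0291 0.0293 0.0312 0.0316] x-T [-0.0053 -0.0005  0.004 ] 106
wrist 0.04 y-T [-0.0358  0.0119  0.0307  0.0311] x-T [-0.0157  0.0005  0.0162] 350
wrist 0.05 y-T [-0.0356  0.0127  0.0304  0.0308] x-T [-0.016  -0.0003  0.0168] 459
wrist 0.06 y-T [-0.0238  0.0141  0.03    0.0304] x-T [-0.0161 -0.0003  0.017 ] 533
```

Emit:
send_rows(plan=[[[0.025, 0.001, -0.003, 0, -1, 0, -1], [0.05, 0.001, -0.006, 0, -1.8, 0, -1], [0.075, 0.001, -0.0085, 0, -1.8, 0, -1], [0.095, 0.001, -0.011, 0, -1.8, 0, -1], [0.1035, 0.001, -0.012, 0, -1.8, 0, -1]]])

```text
clock: 17.7
tcp_pos: [0.5433, 0.2363, 0.189]
eef_rot: [[-0.009, 1.0, 0.0], [0.99, 0.009, -0.143], [-0.143, -0.001, -0.99]]
wrist_force: [-0.0, 0.0, -1.1]
width: 0.084
gripper_force: 59.8
```

Emit:
send_rows(plan=[[[0, 0, 0, 0, 0, 0, -1], [0, 0, 0, 0, 0, 0, -1], [0, 0, 0, 0, 0, 0, -1]]])

```text
clock: 17.95
tcp_pos: [0.5439, 0.2328, 0.1898]
eef_rot: [[-0.006, 1.0, 0.001], [0.989, 0.006, -0.145], [-0.145, -0.0, -0.989]]
wrist_force: [-0.6, -0.9, -0.1]
width: 0.086
gripper_force: 59.8
```

```bash
python3 -c "
from ext import *
s=robot.state();print(np.array(s['eef_rot']).T@[0,0,-.064],np.array(s['eef_rot']).T@[0,-.01,0])
ext(('scene',),.3)
im,d,W=cloud('wrist')
a=(abs(W[...,2]-.105)<.003)&(abs(W[...,0]-.556)<.004)&(abs(W[...,1]-.17)<.03); print('saddle',np.percentile(W[a][:,1],[0,2,98,100]) if a.any() else None)
"
```

```text
[9.29067439e-03 5.41340526e-06 6.33220605e-02] [-9.89390496e-03 -5.79809167e-05  1.45164833e-03]
t 17.95 TCP [0.5439 0.2328 0.1898] R [[-0.006, 1.0, 0.001], [0.989, 0.006, -0.145], [-0.145, -0.0, -0.989]]
scene -0.006 y-T [-0.0357 -0.0343  0.0315  0.0337] x-T [-0.0025 -0.0006  0.0015] 94
scene 0 y-T [-0.0366 -0.0346  0.0321  0.0329] x-T [-0.0025 -0.0007  0.0014] 92
scene 0.006 y-T [0.0086 0.013  0.0329 0.0331] x-T [-0.0026  0.0006  0.0023] 10
scene 0.012 y-T [-0.037  -0.0354  0.0325  0.0328] x-T [-0.0137 -0.0113  0.0004] 100
scene 0.03 y-T [-0.036  -0.0341  0.0324  0.0325] x-T [-0.0105 -0.0046  0.0013] 85
scene 0.04 y-T [-0.0354 -0.0334  0.0324  0.0333] x-T [-0.0171 -0.005  -0.0004] 102
scene 0.05 y-T [-0.0366 -0.0349  0.0328  0.033 ] x-T [-0.0178 -0.005   0.0004] 106
scene 0.06 y-T [-0.0351 -0.0333  0.0326  0.0331] x-T [-0.0177 -0.0055  0.0001] 108
scene dy -0.03 zmin-T -0.0137
scene dy -0.02 zmin-T -0.014
scene dy -0.01 zmin-T -0.0131
scene dy 0 zmin-T -0.0139
scene dy 0.01 zmin-T -0.0139
scene dy 0.02 zmin-T -0.0118
scene dy 0.025 zmin-T -0.0129
saddle [0.17504794 0.17512269 0.18770316 0.18801128]
```

The holder is upright now. Lower it to the left of the fin, keeping the foot above the deck and saddle.

Emit:
send_rows(plan=[[[0.002, 0, 0.014, 0, 0, 0, -1], [0.0045, 0, 0.03, 0, 0, 0, -1], [0.007, 0, 0.046, 0, 0, 0, -1], [0.009, 0, 0.06, 0, 0, 0, -1], [0.009, 0, 0.063, 0, 0, 0, -1]]])

```text
clock: 18.47
tcp_pos: [0.5422, 0.2321, 0.1231]
eef_rot: [[-0.006, 1.0, -0.004], [0.989, 0.005, -0.146], [-0.146, -0.005, -0.989]]
wrist_force: [-0.6, -0.3, -0.8]
width: 0.085
gripper_force: 59.8
```

Emit:
send_rows(plan=[[[-0.004, 0, 0.0006, 0, 0, 0, -1], [-0.006, 0, 0.001, 0, 0, 0, -1], [-0.008, 0, 0.0012, 0, 0, 0, -1], [-0.0095, 0, 0.0014, 0, 0, 0, -1], [-0.0095, 0, 0.0014, 0, 0, 0, -1]]])

```text
clock: 18.88
tcp_pos: [0.5446, 0.2239, 0.1274]
eef_rot: [[-0.006, 1.0, 0.003], [0.99, 0.006, -0.144], [-0.144, 0.002, -0.99]]
wrist_force: [1.2, 0.6, -1.0]
width: 0.085
gripper_force: 59.8
```

Emit:
send_rows(plan=[[[-0.001, 0, 0.0002, 0, 0, 0, -1], [-0.002, 0, 0.0003, 0, 0, 0, -1], [-0.003, 0, 0.0004, 0, 0, 0, -1], [-0.003, 0, 0.0004, 0, 0, 0, -1]]])

```text
clock: 19.22
tcp_pos: [0.5443, 0.2218, 0.1267]
eef_rot: [[-0.007, 1.0, 0.002], [0.99, 0.007, -0.143], [-0.143, 0.001, -0.99]]
wrist_force: [0.4, 3.5, -0.1]
width: 0.087
gripper_force: 59.9
```

```bash
cat > rel.py <<'E'
from chk import *
def rel(cams=("wrist","scene","top")):
    s=robot.state(); print(s["clock"],np.round(s["tcp_pos"],4),np.round(s["wrist_force"],1))
    for c in cams:
        im,d,W=cloud(c)
        for x0 in(.534,.556):
            a=(abs(W[...,2]-.105)<.003)&(abs(W[...,0]-x0)<.0045)&(abs(W[...,1]-.17)<.03)
            if a.sum()>3: print(c,"saddle",np.percentile(W[a][:,1],[1,99]).round(4),a.sum())
        p=(im.max(2)<140)&(W[...,2]>.0935)&(W[...,2]<.104)&(abs(W[...,0]-.577)<.006)&(abs(W[...,1]-.168)<.016)
        if p.any(): print(c,"pointer",np.percentile(W[p][:,1],[2,98]).round(4),p.sum())
        f=(W[...,2]>.115)&(W[...,2]<.143)&(abs(W[...,0]-.545)<.009)&(abs(W[...,1]-.17)<.02)&(im.max(2)<75)
        if f.any(): print(c,"fin",np.percentile(W[f][:,1],[2,98]).round(4),f.sum())
        for q in("stop_top","pointer_tip"): find(c,q)
E
python3 -c "
from rel import *
rel()"
```

```text
19.2167 [0.5443 0.2218 0.1267] [ 0.4  3.5 -0.1]
wrist pointer [0.1627 0.1761] 128
scene saddle [0.1629 0.1868] 39
scene fin [0.168  0.1849] 94
scene stop_top spot_point 0.54 [0.5418 0.1729 0.1396] [230. 230.]
top saddle [0.1595 0.1822] 38
top saddle [0.1603 0.1814] 21
top pointer [0.1602 0.1721] 30
top fin [0.1608 0.1866] 72
top stop_top spot_point 0.67 [0.5432 0.1702 0.1443] [206. 184.]
top stop_top spot_point 0.23 [0.5591 0.1641 0.1006] [214. 180.]
top pointer_tip spot_point 0.46 [0.5625 0.1661 0.1021] [213. 178.]
```

Contact at T y=0.2218 (3.5 N). Now push about 6.5 mm more, slowly.

Emit:
send_rows(plan=[[[-0.002, 0, 0.0003, 0, 0, 0, -1], [-0.004, 0, 0.0006, 0, 0, 0, -1], [-0.0055, 0, 0.0008, 0, 0, 0, -1], [-0.0065, 0, 0.001, 0, 0, 0, -1], [-0.0065, 0, 0.001, 0, 0, 0, -1]]])

```text
clock: 20.08
tcp_pos: [0.5439, 0.2141, 0.126]
eef_rot: [[-0.006, 1.0, 0.001], [0.989, 0.006, -0.145], [-0.145, -0.0, -0.989]]
wrist_force: [1.2, 3.0, 0.1]
width: 0.084
gripper_force: 59.9
```

```bash
python3 -c "
from rel import *
rel()"
```

```text
20.0833 [0.5439 0.2141 0.126 ] [1.2 3.  0.1]
wrist pointer [0.1623 0.1762] 203
wrist pointer_tip spot_point 0.63 [0.5639 0.1659 0.0992] [342. 267.]
wrist pointer_tip spot_point 0.27 [0.6672 0.1387 0.0973] [468. 293.]
scene saddle [0.1562 0.1795] 38
scene fin [0.1603 0.1775] 95
scene stop_top spot_point 0.83 [0.5433 0.1638 0.1397] [234. 228.]
top saddle [0.1524 0.1736] 38
top saddle [0.1518 0.1747] 26
top pointer [0.1602 0.1727] 28
top fin [0.1535 0.1849] 76
top stop_top spot_point 0.62 [0.5423 0.1652 0.1423] [209. 184.]
top pointer_tip spot_point 0.65 [0.5633 0.1634 0.1007] [214. 178.]
```

Emit:
send_rows(plan=[[[0.008, 0, -0.001, 0, 0, 0, -1], [0.008, 0, -0.001, 0, 0, 0, -1], [0.004, 0, -0.025, 0, 0, 0, -1], [0, 0, -0.05, 0, 0, 0, -1], [-0.002, 0, -0.07, 0, 0, 0, -1]]])

```text
clock: 20.95
tcp_pos: [0.5435, 0.2225, 0.1966]
eef_rot: [[-0.007, 1.0, 0.0], [0.989, 0.007, -0.145], [-0.145, -0.001, -0.989]]
wrist_force: [0.9, 0.0, -0.7]
width: 0.084
gripper_force: 59.8
```

Emit:
send_rows(plan=[[[-0.025, 0, 0.0036, 0, 0, 0, -1], [-0.055, 0, 0.008, 0, 0, 0, -1], [-0.085, 0, 0.0125, 0, 0, 0, -1], [-0.105, 0, 0.0154, 0, 0, 0, -1], [-0.115, 0, 0.017, 0, 0, 0, -1]]])

```text
clock: 21.37
tcp_pos: [0.5444, 0.1041, 0.1956]
eef_rot: [[-0.005, 1.0, 0.0], [0.989, 0.005, -0.146], [-0.146, -0.0, -0.989]]
wrist_force: [1.6, -0.4, 0.5]
width: 0.089
gripper_force: 59.9
```

Emit:
send_rows(plan=[[[0, 0, 0, 0, 0, 0, -1], [0, 0, 0, 0, 0, 0, -1], [0, 0, 0, 0, 0, 0, -1], [0, 0, 0, 0, 0, 0, -1]]])

```text
clock: 21.7
tcp_pos: [0.5446, 0.1078, 0.1952]
eef_rot: [[-0.008, 1.0, 0.001], [0.99, 0.008, -0.144], [-0.144, -0.0, -0.99]]
wrist_force: [-0.2, -0.2, -0.4]
width: 0.085
gripper_force: 59.9
```

```bash
python3 -c "
from rel import *
from ext import ext
rel(('wrist','scene'))
ext(('scene','wrist'),.154)"
```

```text
21.7 [0.5446 0.1078 0.1952] [-0.2 -0.2 -0.4]
wrist saddle [0.1539 0.1777] 337
wrist saddle [0.1541 0.1779] 308
wrist pointer [0.1609 0.1753] 243
wrist fin [0.1577 0.1758] 504
wrist stop_top spot_point 0.87 [0.5448 0.1638 0.14  ] [317. 121.]
wrist pointer_tip spot_point 0.95 [0.5655 0.165  0.1   ] [342. 111.]
scene saddle [0.1558 0.179 ] 36
scene saddle [0.1734 0.1798] 12
scene pointer [0.1639 0.1776] 24
scene fin [0.1598 0.1779] 114
scene stop_top spot_point 0.97 [0.5401 0.1658 0.141 ] [234. 228.]
scene pointer_tip spot_point 0.62 [0.5672 0.1682 0.0968] [227. 241.]
t 22.0 TCP [0.5446 0.107  0.1953] R [[-0.007, 1.0, 0.001], [0.99, 0.008, -0.144], [-0.144, -0.0, -0.99]]
scene -0.006 y-T [-0.0373 -0.0348  0.0311  0.0322] x-T [-0.0021 -0.0005  0.0024] 72
scene 0 y-T [-0.037  -0.0354  0.032   0.0324] x-T [-0.0026 -0.0005  0.002 ] 74
scene 0.006 y-T [-0.0195 -0.0059  0.0329  0.033 ] x-T [-0.0016 -0.0005  0.0034] 11
scene 0.012 y-T [-0.0365 -0.0338  0.0327  0.0337] x-T [-0.0132 -0.0113 -0.0008] 70
scene 0.03 y-T [-0.0351 -0.0332  0.0328  0.0338] x-T [-0.0096 -0.0042  0.0028] 72
scene 0.04 y
[... 460 characters left out ...]
05 0.0307 0.0318 0.0319] x-T [-0.001   0.0014  0.0038] 31
wrist 0 y-T [0.0305 0.0306 0.0318 0.0319] x-T [-0.001   0.0013  0.0037] 36
wrist 0.006 y-T [0.0307 0.0307 0.0319 0.032 ] x-T [-0.0009  0.0013  0.0036] 39
wrist 0.012 y-T [0.0006 0.0066 0.0317 0.0321] x-T [-0.0124 -0.0084  0.0029] 272
wrist 0.03 y-T [0.0297 0.03   0.0317 0.0318] x-T [-0.0056 -0.001   0.0036] 106
wrist 0.04 y-T [0.0123 0.0128 0.0315 0.0321] x-T [-0.016   0.0002  0.0163] 367
wrist 0.05 y-T [-0.0344  0.0139  0.0316  0.0319] x-T [-0.0165 -0.0002  0.0166] 486
wrist 0.06 y-T [-0.0237  0.0156  0.0316  0.0322] x-T [-0.0163 -0.001   0.0164] 507
wrist dy 0.01 zmin-T 0.0134
wrist dy 0.02 zmin-T 0.0141
wrist dy 0.025 zmin-T 0.0135
```

Emit:
send_rows(plan=[[[0.006, -0.0003, -0.001, 0, 0, 0, -1], [0.011, -0.0003, -0.0016, 0, 0, 0, -1], [0.0145, -0.0003, 0.022, 0, 0, 0, -1], [0.018, -0.0003, 0.046, 0, 0, 0, -1], [0.021, -0.0003, 0.068, 0, 0, 0, -1]]])

```text
clock: 22.52
tcp_pos: [0.5446, 0.1183, 0.1246]
eef_rot: [[-0.007, 1.0, 0.002], [0.99, 0.007, -0.144], [-0.144, 0.001, -0.99]]
wrist_force: [0.4, 0.3, -0.4]
width: 0.085
gripper_force: 59.9
```

Emit:
send_rows(plan=[[[0, 0, 0, 0, 0, 0, -1], [0.001, 0, 0.008, 0, 0, 0, -1], [0.002, 0, 0.014, 0, 0, 0, -1], [0.002, 0, 0.014, 0, 0, 0, -1], [0.002, 0, 0.014, 0, 0, 0, -1]]])

```text
clock: 22.93
tcp_pos: [0.5449, 0.1175, 0.1119]
eef_rot: [[-0.007, 1.0, 0.002], [0.99, 0.007, -0.144], [-0.144, 0.002, -0.99]]
wrist_force: [-1.4, -0.4, -0.2]
width: 0.086
gripper_force: 59.9
```

```bash
python3 -c "
from rel import *
rel(('wrist','scene'))
s=robot.state();T=s['tcp_pos'];print(T)
im,d,W=cloud('wrist')
b=(abs(W[...,0]-T[0])<.012)&(W[...,1]-T[1]>.02)&(W[...,1]-T[1]<.0345)&(abs(W[...,2]-T[2]-.03)<.015)
print('left edge',np.percentile(W[b][:,1],[98,100]),b.sum())"
```

```text
22.9333 [0.5449 0.1175 0.1119] [-1.4 -0.4 -0.2]
wrist saddle [0.1549 0.1778] 605
wrist saddle [0.1553 0.178 ] 538
wrist pointer [0.1611 0.1759] 532
wrist fin [0.1578 0.1761] 1240
wrist stop_top spot_point 0.85 [0.55   0.1649 0.1405] [327. 174.]
wrist stop_top spot_point 0.48 [0.5476 0.0931 0.0007] [319. 193.]
scene saddle [0.1558 0.1795] 41
scene saddle [0.1745 0.1797] 9
scene pointer [0.1654 0.1773] 24
scene fin [0.1613 0.1776] 116
scene stop_top spot_point 0.6 [0.5415 0.166  0.1389] [233. 229.]
scene pointer_tip spot_point 0.4 [0.5696 0.1697 0.0971] [225. 241.]
[0.54473895 0.11743907 0.11168431]
left edge [0.14943426 0.14980838] 669
```

Emit:
send_rows(plan=[[[0.001, 0, 0.007, 0, 0, 0, -1], [0.002, 0, 0.014, 0, 0, 0, -1], [0.0028, 0, 0.019, 0, 0, 0, -1], [0.0034, 0, 0.0235, 0, 0, 0, -1], [0.0034, 0, 0.0235, 0, 0, 0, -1]]])

```text
clock: 23.7
tcp_pos: [0.5432, 0.1171, 0.0853]
eef_rot: [[-0.007, 1.0, -0.002], [0.989, 0.007, -0.145], [-0.145, -0.003, -0.989]]
wrist_force: [-0.7, -0.6, -0.2]
width: 0.088
gripper_force: 59.9
```

Emit:
send_rows(plan=[[[0, 0, 0, 0, 0, 0, -1], [0, 0, 0, 0, 0, 0, -1]]])

```text
clock: 23.87
tcp_pos: [0.5442, 0.1173, 0.0872]
eef_rot: [[-0.007, 1.0, 0.001], [0.989, 0.007, -0.144], [-0.144, -0.0, -0.99]]
wrist_force: [-0.6, -0.0, -0.7]
width: 0.083
gripper_force: 59.9
```

The foot is in the slot with no contact force. Now I close the gap and push the stop the last 2 mm towards the pointer.

Emit:
send_rows(plan=[[[0.002, 0, -0.0003, 0, 0, 0, -1], [0.004, 0, -0.0006, 0, 0, 0, -1], [0.0055, 0, -0.0008, 0, 0, 0, -1], [0.007, 0, -0.001, 0, 0, 0, -1], [0.007, 0, -0.001, 0, 0, 0, -1]]])

```text
clock: 24.28
tcp_pos: [0.5445, 0.124, 0.0876]
eef_rot: [[-0.007, 1.0, 0.002], [0.989, 0.007, -0.146], [-0.146, 0.001, -0.989]]
wrist_force: [-0.5, -1.6, 0.8]
width: 0.087
gripper_force: 59.9
```

```bash
cat > fin.py <<'E'
from rel import *
def fin():
    rel(('wrist','scene'))
    s=robot.state();T=s['tcp_pos'];print(T)
    im,d,W=cloud('wrist')
    for h in(.012,.03,.045,.055):
        b=(abs(W[...,0]-T[0])<.008)&(W[...,1]-T[1]>.015)&(W[...,1]-T[1]<.0365)&(abs(W[...,2]-T[2]-h)<.004)&(im.max(2)>70)
        if b.any(): print('left edge',h,np.percentile(W[b][:,1],[98,100]).round(4),b.sum())
E
python3 -c "
from fin import *
fin()"
```

```text
24.2833 [0.5445 0.124  0.0876] [-0.5 -1.6  0.8]
wrist saddle [0.1406 0.1796] 969
wrist saddle [0.1571 0.1797] 670
wrist pointer [0.1612 0.176 ] 650
wrist fin [0.1546 0.1779] 2024
wrist stop_top spot_point 0.91 [0.5455 0.1667 0.1378] [319. 204.]
wrist pointer_tip spot_point 0.72 [0.5655 0.166  0.1001] [357. 174.]
scene saddle [0.1409 0.1806] 60
scene saddle [0.1739 0.1821] 12
scene pointer [0.1652 0.1776] 21
scene fin [0.1598 0.1793] 124
scene stop_top spot_point 0.88 [0.5444 0.1669 0.1395] [232. 228.]
scene pointer_tip spot_point 0.57 [0.5693 0.1691 0.0956] [226. 241.]
[0.5443957  0.12419597 0.08734025]
left edge 0.03 [0.1408 0.1408] 1
left edge 0.045 [0.1434 0.1602] 55
left edge 0.055 [0.1547 0.1597] 85
```

The stop is at 0.1684 and the pointer at 0.1686, so they are aligned and the holder is against the stop. Press home.

Emit:
send_rows(plan=[[[0.0005, 0, 0.004, 0, 0, 0, -1], [0.001, 0, 0.008, 0, 0, 0, -1], [0.0015, 0, 0.011, 0, 0, 0, -1], [0.0018, 0, 0.013, 0, 0, 0, -1], [0.0018, 0, 0.013, 0, 0, 0, -1]]])

```text
clock: 25.05
tcp_pos: [0.545, 0.1245, 0.0755]
eef_rot: [[-0.007, 1.0, 0.003], [0.989, 0.007, -0.144], [-0.144, 0.002, -0.99]]
wrist_force: [-1.2, -1.4, 6.7]
width: 0.085
gripper_force: 60.9
```

Emit:
send_rows(plan=[[[0, 0, 0.001, 0, 0, 0, -1], [0, 0, 0.001, 0, 0, 0, -1], [0, 0, 0.001, 0, 0, 0, -1]]])

```text
clock: 25.3
tcp_pos: [0.545, 0.1245, 0.0754]
eef_rot: [[-0.007, 1.0, 0.004], [0.99, 0.007, -0.144], [-0.144, 0.003, -0.99]]
wrist_force: [-1.7, -1.1, 10.8]
width: 0.085
gripper_force: 61.5
```

Emit:
send_rows(plan=[[[0, 0, 0.0012, 0, 0, 0, -1], [0, 0, 0.0012, 0, 0, 0, -1], [0, 0, 0.0012, 0, 0, 0, -1], [0, 0, 0.0012, 0, 0, 0, -1]]])

```text
clock: 25.63
tcp_pos: [0.5451, 0.1245, 0.0753]
eef_rot: [[-0.007, 1.0, 0.005], [0.99, 0.007, -0.144], [-0.144, 0.004, -0.99]]
wrist_force: [-2.8, -0.3, 12.7]
width: 0.085
gripper_force: 62.1
```

```bash
python3 -c "
from fin import *
fin()
for c in ('scene','top'):
    robot.grab_frame(c)
    for q in('holder_foot','holder_centre','slot'): find(c,q)
im,d,W=cloud('scene')
for z in(.084,.09,.096,.11,.13,.14):
    b=(W[...,0]>.515)&(W[...,0]<.56)&(W[...,1]>.07)&(W[...,1]<.1565)&(abs(W[...,2]-z)<.003)
    if b.any(): print(z,np.percentile(W[b][:,1],[1,99]).round(4),np.percentile(W[b][:,0],[2,50,98]).round(4))
# ledge top (x ~.533): z by y
for y in(.095,.105,.115,.125,.135,.145,.152):
    b=(W[...,0]>.529)&(W[...,0]<.5365)&(abs(W[...,1]-y)<.004)&(W[...,2]>.08)&(W[...,2]<.1)
    if b.any(): print('ledge',y,np.percentile(W[b][:,2],[50,95]).round(4),b.sum())
"
```

```text
25.6333 [0.5451 0.1245 0.0753] [-2.8 -0.3 12.7]
wrist saddle [0.1569 0.1799] 839
wrist saddle [0.1569 0.1801] 772
wrist pointer [0.161 0.176] 762
wrist fin [0.1545 0.1782] 2484
wrist stop_top spot_point 0.91 [0.5446 0.165  0.1395] [316. 226.]
wrist pointer_tip spot_point 0.58 [0.5658 0.1692 0.0992] [359. 177.]
scene saddle [0.1551 0.1809] 45
scene saddle [0.1749 0.1806] 11
scene pointer [0.1655 0.1779] 22
scene fin [0.1588 0.1799] 125
scene stop_top spot_point 0.76 [0.5423 0.1643 0.1355] [234. 230.]
scene pointer_tip spot_point 0.6 [0.5693 0.1688 0.0983] [226. 240.]
[0.54510969 0.12446406 0.07530531]
left edge 0.03 [0.1411 0.1411] 1
left edge 0.045 [0.1436 0.1437] 56
left edge 0.055 [0.1452 0.1453] 78
scene holder_foot spot_point 0.65 [0.5435 0.1226 0.059 ] [253. 251.]
scene holder_foot spot_point 0.54 [0.6629 0.0103 0.0959] [256. 196.]
scene holder_centre spot_point 0.63 [0.5494 0.1233 0.1074] [249. 231.]
scene slot spot_point 0.69 [0.546  0.0962 0.086 ] [261. 234.]
top holder_foot spot_point 0.59 [0.545  0.1212 0.0626] [235. 188.]
top holder_centre spot_point 0.62 [0.5428 0.1223 0.1074] [231. 187.]
top slot spot_point 0.64 [0.5467 0.0922 0.0814] [246. 187.]
0.084 [0.0705 0.1491] [0.5329 0.5352 0.5505]
0.09 [0.0718 0.1531] [0.5316 0.5356 0.5504]
0.096 [0.0708 0.1504] [0.5379 0.5401 0.5576]
0.11 [0.0888 0.1564] [0.5342 0.5407 0.5433]
0.13 [0.0889 0.1553] [0.5265 0.5385 0.5432]
0.14 [0.0892 0.1561] [0.5267 0.5396 0.558 ]
ledge 0.095 [0.0893 0.0925] 10
ledge 0.105 [0.0909 0.0914] 8
ledge 0.115 [0.0901 0.0926] 10
ledge 0.125 [0.0895 0.0914] 10
ledge 0.135 [0.0897 0.0927] 12
ledge 0.145 [0.09   0.0916] 9
ledge 0.152 [0.0904 0.092 ] 9
```

Seated: the ledge is level at about 90 mm, the push is 12.7 N, and the stop (0.1684) is at the pointer (0.1685). Handing in.

```bash
python3 -c "
from station import robot
print(robot.sign_off()); s=robot.state(); print(s['clock'],s['tcp_pos'],s['wrist_force'],s['gripper_force'])"
```

```text
the job is handed in; nothing more can be done
None
the job is handed in; nothing more can be done
```

I handed the job in at about 26 s, with the stop within about 0.5 mm of the pointer and the holder pressed home against it at about 12 N, still gripped; no verdict came back, the stop was knocked about 7 mm off during the first insertion and pushed back, and I viewed 11 pictures, one over the limit.

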